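Set the ratchet prop and lay out the strips

ROBOT

A 6-joint arm with a two-finger parallel gripper is mounted at the origin on the work surface. World frame = base frame: x ahead of the robot, y to its left, z up, the work surface at z = 0. Lengths are in m, angles in rad, forces in N, time in s.
With the tool pointing down it reaches from about 0.4 to 0.825 m from the base axis. Payload 7 kg.
Tool frame: the origin (TCP) lies between the finger pads; the fingertips stand 8 mm ahead of it and the grasp point (between the pads) lies 11 mm behind it (arm.finger_overhang is the distance from the TCP to the fingertips, in m); z points along the fingers, y is the line along which they close (so a half turn about z gives the same grasp; the last joint's range is limited). The gripper opens to 88 mm and grips with 3 to 60 N. Pads are 19 mm wide; open, the fingers measure 130 mm over their backs; the gripper's body (78 mm by 193 mm) begins 47 mm behind the grasp point.
Start: joints at [-0.911, 0.359, 0.012, 0, -1.224, -0.288], TCP at [0.245, -0.629, 0.235] pointing down, gripper open.
Joint ranges: [-3.07, 3.07], [-1.43, 2.12], [-1.02, 1.25], [-3.03, 1.67], [-3.05, -0], [-3.03, 3.03]. Speed limits (rad/s): [2.39, 2.39, 3.01, 3.14, 3.14, 3.14].

INTERFACE

Orientations are given as [roll, pitch, yaw] about the fixed x, y, z axes, in that order (R = Rz(yaw) Ry(pitch) Rx(roll)).
In Python, from station import arm gives the robot as it stands.
- The arm moves only by the tool move_arm, never from a script. Its argument "rows" is text: rows parted by semicolons, each of 7 numbers parted by spaces: the turn, a rotation vector about the tool's x, y, z in degrees, then the shift along the tool's x, y, z in m, then the finger opening in m, from 0 to 0.0876. A call has 1 to 8 rows; each row shifts and turns the commanded pose from where the row before left it, along the tool's axes as they then stand; what a row does not reach is not made up. A row lasts 1/8 s, in which the tool goes at most 62.5 mm and 10.7 degrees, less where a joint would pass 70% of its speed; a pose out of reach is approached as far as the arm can. A call is refused whole if a number of a shift passes 0.0625 or a number of a turn 10.7, either way. A call with a gripper value outside its range is refused whole. The fingers move at their own pace and stop on an object; "squeeze" is the grip in N (left out, the last holds). Time passes only in rows, so rows that do not move let the fingers close. It gives the time, the measured TCP pose, the force, the opening and the grip force at its end, in the units of the state.
- arm.get_state(): the state, without advancing time (a new reading comes with each control period).
- arm.grab_frame(name): name is "scene" or "top"; returns (picture, depth): 384x512x3 uint8, blue, green, red; 384x512 float32, m along the optical axis (not along the pixel's ray), 0 where there is no reading.
- arm.camera_model(name): a dict with "mtx" (3x3 intrinsics, pixels), "camera_from_world" (4x4, takes a point from world to camera coordinates). Camera axes: x right, y down, z forward; pixel columns grow to the right and rows downward; lengths in m; the calibration is good to about 2 mm. A picture is of the moment at which its call begins. camera_model takes no time and is no camera call.
- arm.job_done(): hands the job in; it is judged then, once.
The state is a dict: "t": time; "q": joint angles; "qd": joint speeds; "joint_efforts": joint torques, N m; "eef_pos": TCP position; "ee_rot": TCP orientation; "force": force on the tool from outside, world axes, zero at the start; "moment": the same for the moment, N m; "width": finger opening in m; "gripper_force": force on a finger pad.
Only numpy, scipy, OpenCV 4.12 (cv2) and the standard library are available. Lean on these libraries where they do the work, as an engineer would, in place of code of your own. Each camera call takes 0.05 s, during which the arm holds its last target. There are 200 camera calls.

TASK

Set up the two supports for varnishing: first raise the ratchet prop to its fourth notch, where its head is level with the wooden trestle, and let go of it so that the pawl holds it there; then pull the cabinet's upper drawer fully out to its stop. Take every wooden strip, those in the drawer and any left on the cabinet top, and lay them across both supports, side by side and level, none on top of another, each roughly square to the trestle; shut the drawer again. Leave the lower drawer and the other things on the bench alone.

Things in the scene. Friction and masses are not known exactly. Their poses are not given: they have to be found in the camera images.
- strip_1: one of up to four identical planed ash strips, a plain bar 250 x 22 x 18 mm, about 70 g; some may be absent (None). Origin at the strip's centre; x along its 250 mm length, z up through its 18 mm thickness (22 mm wide when lying flat). It starts flat and crosswise in the upper drawer, if present, in lane 1 counted from the drawer front
- strip_2: one of up to four identical planed ash strips, a plain bar 250 x 22 x 18 mm, about 70 g; some may be absent (None). Origin at the strip's centre; x along its 250 mm length, z up through its 18 mm thickness (22 mm wide when lying flat). It starts flat and crosswise in the upper drawer, if present, in lane 2 counted from the drawer front
- strip_3: one of up to four identical planed ash strips, a plain bar 250 x 22 x 18 mm, about 70 g; some may be absent (None). Origin at the strip's centre; x along its 250 mm length, z up through its 18 mm thickness (22 mm wide when lying flat). It starts flat and crosswise in the upper drawer, if present, in lane 3 counted from the drawer front
- strip_4: one of up to four identical planed ash strips, a plain bar 250 x 22 x 18 mm, about 70 g; some may be absent (None). Origin at the strip's centre; x along its 250 mm length, z up through its 18 mm thickness (22 mm wide when lying flat). It starts flat on top of the cabinet, crosswise near its front edge, if present
- prop_column (a joint): height of the ratchet prop's column in m: 0 fully down, grows upward, to 0.098. The column is pulled straight up by its T head; a spring pawl clicks under a tooth every 15 mm (notches 1 to 6 at 0.015, 0.030 .. 0.090). A click comes when the column is 1 to 3 mm past the notch; let go, it sinks back onto that notch and the pawl holds it. Weight 0.7 kg, pull about 8 to 12 N. It starts fully down or on notch 1 or 2 (in the first half second it may still sink to its notch)
- prop_head (a point): middle of the top face of the prop's T head, moving with the column; axes as prop. The head is a grey steel bar 240 mm long (y), 30 mm wide (x), 20 mm high, with an 8 mm high, 6 mm thick lip at each end. Its top is 140 mm over the bench when fully down, 200 mm on notch 4
- prop: the ratchet prop, fixed to the bench: grey 130 mm square foot, 42 mm square tube up to 95 mm, toothed 22 mm steel column with the T head; teeth, pawl and lever are on its +x side. Origin on the bench under the column; z up, y along the T head. It stands 145 to 160 mm on the +x side of the trestle, almost parallel to it
- prop_pawl (a joint): angle of the prop's pawl, rad: 0 in mesh, about 0.25 out of mesh, limit 0.5; a spring returns it. Held out of mesh, the column sinks until let go
- prop_lever (a point): middle of the top of the pawl's release lever pad (22 x 18 mm, black), 92 mm to the +x side of the column axis and 83 mm above the bench; pressed down about 15 mm (some 5 N) it takes the pawl out of mesh. Needed only if the column was raised too far
- trestle: the fixed wooden trestle, fast to the bench, 200 mm high: a head bar on two posts. Origin on the bench under its middle; z up, y along the head, x across it, towards the prop
- trestle_top (a point): middle of the top face of the trestle's head, 200 mm over the bench; axes as trestle. The head is a wooden bar 240 mm long (y), 30 mm wide (x), 28 mm high, with an 8 mm high, 6 mm thick lip at each end
- cabinet_drawer0 (a joint): upper drawer of the cabinet, m: 0 shut, 0.182 out at its stop; 1 to 3 N to move. Inside 268 mm wide; floor 67 mm over the bench, side and back walls up to 92 mm, front to 101 mm. Three lanes crosswise, 46 mm apart centre to centre, the first 36 mm behind the front wall, 28 mm wide, parted by 18 mm wide slats only 6 mm high on the floor; fully out, the last lane is 48 mm in front of the cabinet body
- cabinet_drawer0_handle (a point): middle of the upper drawer's bar handle, moving with the drawer, 83 mm over the bench (31 mm below the cabinet top): a dark steel bar 11 mm thick, 120 mm long along y, its axis 35 mm in front of the drawer front, on two 8 mm stems near its ends; x points into the cabinet, the drawer pulls out along -x
- cabinet_drawer1 (a joint): lower drawer, 0 shut, not needed
- cabinet: plywood bench cabinet with two drawers one above the other, fixed, 260 deep (x) x 310 wide (y) x 114 mm high. Origin on the bench under its middle; the drawer fronts face -x
- tape_roll: bystander: roll of paper tape, 100 mm across, 24 mm high, flat on the bench
- glue_jar: bystander: jar 60 mm across, 85 mm high, on the bench between the cabinet and the supports
- sanding_block: bystander: cork sanding block 110 x 65 x 31 mm, flat on the bench
- screwdriver: bystander: black screwdriver lying on the bench in front of the robot
- block_plane: bystander: small plane 160 x 50 x 60 mm on the bench
- phone: bystander: white phone 145 x 70 x 8 mm on the bench

How it is judged:
On the way, in this order (a step that is already met when the one before it is completed fails the run):
1. the prop stands on its fourth notch, held by its pawl, with the hand off it (value of joint prop_column between 0.055 and 0.065 m and contact force between the fingers and prop below 0.3 N), for 0.4 s.
2. the upper drawer is out at its stop (value of joint cabinet_drawer0 above 0.175 m), for 0.1 s.
At the end, for the whole second after the job is handed in: Prop on its fourth notch (55 to 65 mm up), upper drawer shut within 8 mm, every strip at rest across both heads: centre 4 to 16 mm above the trestle top and within 112 mm of the middle of the head, level within 0.06 rad, square to the trestle within 0.3 rad (value of joint prop_column between 0.055 and 0.065 m and value of joint cabinet_drawer0 below 0.008 m and z of strip_1 in the frame of trestle_top between 0.004 and 0.016 m and y of strip_1 in the frame of trestle_top between -0.112 and 0.112 m and angle between strip_1's own x axis and vertical between 1.51 and 1.63 rad and angle between the x axis of each of strip_1, strip_2, strip_3, strip_4 and the x axis of trestle_top, either way round below 0.3 rad and linear speed of each of strip_1, strip_2, strip_3, strip_4 below 0.02 m/s and z of strip_2 in the frame of trestle_top between 0.004 and 0.016 m and y of strip_2 in the frame of trestle_top between -0.112 and 0.112 m and angle between strip_2's own x axis and vertical between 1.51 and 1.63 rad and z of strip_3 in the frame of trestle_top between 0.004 and 0.016 m and y of strip_3 in the frame of trestle_top between -0.112 and 0.112 m and angle between strip_3's own x axis and vertical between 1.51 and 1.63 rad and z of strip_4 in the frame of trestle_top between 0.004 and 0.016 m and y of strip_4 in the frame of trestle_top between -0.112 and 0.112 m and angle between strip_4's own x axis and vertical between 1.51 and 1.63 rad); the robot touches nothing.
It fails at once if the lower drawer is pulled out more than 15 mm (value of joint cabinet_drawer1 above 0.015 m).
It fails at once if one of the other things on the bench or the cabinet is moved more than 30 mm (distance of any of tape_roll, glue_jar, sanding_block, screwdriver, block_plane, phone from where it was at the start of the episode above 0.03 m).
Of strip_1, strip_2, strip_3, strip_4 only 3 to 4 are there at a start; the rules pass over those that are not, and their reading is None.
At some moment in a run one of strip_1, strip_2, strip_3, strip_4 may be knocked a few centimetres aside while the robot is not near it.
Once in a run the grip may slacken for a moment while it holds something.
It also fails if it takes over 208 s, if anything falls off the work surface, if the arm or the gripper's body presses on something with over 40 N, if the wrist force passes 120 N, or if a joint passes its speed limit or range.

## Working session

There is one attempt and no reset: what is moved stays moved. The work goes in short steps, Python scripts to look and compute and a tool call to move; the robot and the scene stay as the last step left them, time stands still between calls to the robot, and variables do not carry over. Pictures are saved under pics/ and viewed, at most 14 in all, crops included, and the job is handed in when it is done.

Besides the shell and the picture viewer there is one more tool, called after "Request:" by a JSON object that holds its "fn" and its "kwargs". move_arm: Moves the arm, as the interface text tells. Its arguments: {"type":"object","properties":{"rows":{"type":"string"},"squeeze":{"type":"number"}},"required":["rows"]}

```bash
ls; mkdir -p pics; cat > h.py <<'E'
import numpy as np, cv2
from station import arm
from scipy.spatial.transform import Rotation as R
def pts(name, d):
    m=arm.camera_model(name);K=np.array(m["mtx"]);T=np.linalg.inv(np.array(m["camera_from_world"]))
    v,u=np.indices(d.shape)
    c=np.stack([(u-K[0,2])/K[0,0]*d,(v-K[1,2])/K[1,1]*d,d],-1)
    p=c@T[:3,:3].T+T[:3,3]; p[d==0]=np.nan
    return p
def grab(name):
    im,d=arm.grab_frame(name); return im,d,pts(name,d)
E
python3 - <<'E'
from h import *
for n in("scene","top"):
    im,d,p=grab(n); cv2.imwrite(f"pics/{n}0.png",im); np.savez(f"{n}0.npz",im=im,d=d,p=p)
    m=arm.camera_model(n);print(n,np.linalg.inv(np.array(m["camera_from_world"]))[:3].round(3).tolist(),np.array(m["mtx"]).round(1).tolist())
print(arm.get_state())
E
```

```text
pics
scene [[0.338, 0.611, -0.716, 1.324], [0.941, -0.202, 0.272, -0.316], [0.021, -0.766, -0.643, 0.873]] [[360.2, 0.0, 255.3], [0.0, 360.2, 193.6], [0.0, 0.0, 1.0]]
top [[-0.026, -0.99, 0.141, 0.323], [-1.0, 0.028, 0.008, -0.035], [-0.012, -0.141, -0.99, 1.482]] [[399.2, 0.0, 248.6], [0.0, 399.2, 186.0], [0.0, 0.0, 1.0]]
{'t': 0.1, 'q': array([-9.10913832e-01,  3.59300338e-01,  1.11724950e-02, -3.17226375e-04,
       -1.22410313e+00, -2.88095900e-01]), 'qd': array([-1.44501107e-04, -1.90881248e-03,  6.59102475e-04,  1.45463062e-03,
       -6.32441450e-05,  1.61401088e-03]), 'joint_efforts': array([-2.10372171e-03, -5.84161985e+01,  2.93754065e+01,  7.01533735e+00,
        1.03006806e-02, -6.61772742e-05]), 'eef_pos': array([ 0.24504004, -0.62850224,  0.23373404]), 'ee_rot': array([ 3.14013239e+00, -1.21720350e-04, -2.76991397e+00]), 'force': array([-0.72574286,  0.01429345, -0.12536926]), 'moment': array([ 0.01459589, -0.01961128,  0.02320216]), 'gripper_force': 0.0, 'width': 0.08742804102986164}
```

View pics/scene0.png

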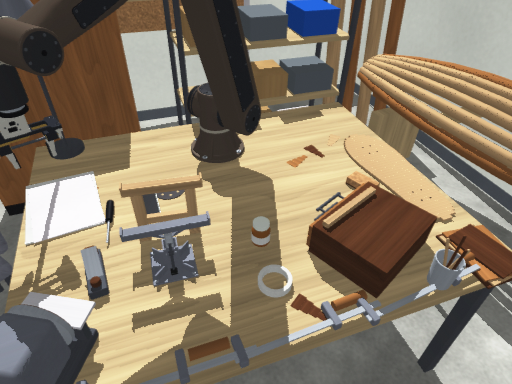

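View pics/top0.png

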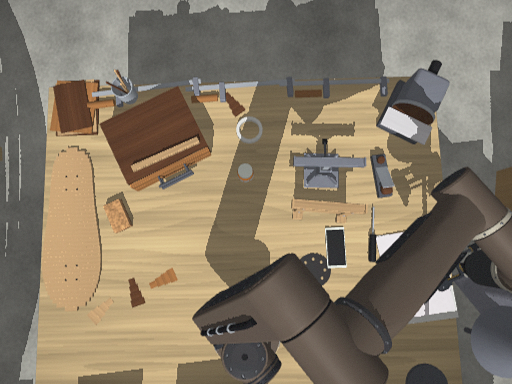

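The scene view shows the trestle at (162,188), the prop at (165,228) and the cabinet at (370,235), with one strip on its top at (350,207). In the top view the trestle head is at (330,205), the prop head at (328,162), the strip at (165,155) and the handle at (176,178). The glue jar is at (245,170) and the tape at (249,129).

```bash
python3 - <<'E'
from h import *
z=np.load("top0.npz");p=z["p"];im=z["im"]
def box(n,u0,u1,v0,v1,z0,z1,m=None):
    q=p[v0:v1,u0:u1]; k=(q[...,2]>z0)&(q[...,2]<z1)
    if m is not None:k&=m[v0:v1,u0:u1]
    a=q[k]
    r=cv2.minAreaRect((a[:,:2]*1000).astype(np.float32)); b=cv2.boxPoints(r)
    print(n,len(a),"c",np.array(r[0]).round(1),"size",np.array(r[1]).round(0),"ang",round(r[2],1),"z",np.percentile(a[:,2],[5,50,95]).round(4),"corners",b.round(0).tolist())
box("trestle",285,375,192,225,.19,.215)
box("prop",285,372,145,185,.125,.19)
box("cab",95,215,80,195,.10,.123)
box("strip4",95,215,80,195,.124,.14)
box("handle",150,205,160,195,.07,.098)
box("jar",230,262,155,185,.06,.1)
box("tape",230,270,110,150,.012,.04)
box("plane",365,395,140,205,.03,.09)
print(p[205,320:345:5].round(3),p[162,310:345:6].round(3))
E
```

```text
trestle 719 c [ 432.2 -281. ] size [240.  31.] ang 83.6 z [0.195  0.1998 0.2056] corners [[404.0, -399.0], [434.0, -402.0], [461.0, -163.0], [430.0, -160.0]]
prop 713 c [ 584.4 -294.7] size [239.  31.] ang 87.1 z [0.1598 0.1692 0.1754] corners [[563.0, -413.0], [594.0, -415.0], [606.0, -176.0], [575.0, -175.0]]
cab 5743 c [762.7 334.9] size [392. 311.] ang 25.2 z [0.1059 0.1139 0.1189] corners [[519.0, 392.0], [652.0, 111.0], [1006.0, 278.0], [874.0, 559.0]]
strip4 486 c [776.4 322.4] size [329. 249.] ang 22.6 z [0.1266 0.1318 0.1365] corners [[577.0, 374.0], [673.0, 144.0], [976.0, 271.0], [880.0, 501.0]]
handle 275 c [577.4 247.7] size [ 60. 167.] ang 24.4 z [0.0752 0.0877 0.0971] corners [[515.0, 311.0], [584.0, 159.0], [639.0, 184.0], [570.0, 336.0]]
jar 187 c [575.9 -12.3] size [50. 52.] ang 86.3 z [0.0758 0.0842 0.0902] corners [[549.0, -36.0], [600.0, -39.0], [603.0, 11.0], [552.0, 14.0]]
tape 255 c [745.8 -29.6] size [98. 98.] ang 32.5 z [0.0167 0.0232 0.0284] corners [[678.0, -15.0], [731.0, -97.0], [814.0, -44.0], [761.0, 38.0]]
plane 449 c [ 555.8 -512.5] size [157.  50.] ang 6.8 z [0.0309 0.0498 0.0695] corners [[475.0, -497.0], [481.0, -547.0], [637.0, -528.0], [631.0, -479.0]]
[[ 0.438 -0.253  0.196]
 [ 0.437 -0.268  0.202]
 [ 0.436 -0.284  0.203]
 [ 0.436 -0.301  0.2  ]
 [ 0.436 -0.318  0.196]] [[ 0.585 -0.232  0.167]
 [ 0.584 -0.252  0.17 ]
 [ 0.585 -0.273  0.166]
 [ 0.583 -0.292  0.171]
 [ 0.582 -0.311  0.172]
 [ 0.583 -0.332  0.167]]
```

```bash
cat >> h.py <<'E'
def go(x,y,z,yawdeg):
    s=arm.get_state();Rm=R.from_euler('xyz',s["ee_rot"]);Rt=R.from_euler('xyz',[np.pi,0,np.radians(yawdeg)])
    print("t",s["t"],"pos",s["eef_pos"].round(4),"yaw",np.degrees(s["ee_rot"][2]).round(2),"turn tool(deg)",np.degrees((Rm.inv()*Rt).as_rotvec()).round(1),
     "shift in NEW tool axes mm",(Rt.inv().apply(np.array([x,y,z])-s["eef_pos"])*1000).round(1),"reach",np.hypot(x,y).round(3))
def rect(a):
    r=cv2.minAreaRect((a[:,:2]*1000).astype(np.float32)); b=cv2.boxPoints(r)
    e=max((b[1]-b[0],b[2]-b[1]),key=np.linalg.norm)
    return np.array(r[0]).round(1),np.sort(r[1]).round(0),round(float(np.degrees(np.arctan2(e[1],e[0]))%180),1)
def big(mask):
    n,l,s,_=cv2.connectedComponentsWithStats(mask.astype(np.uint8)); return l==1+np.argmax(s[1:,4])
E
python3 - <<'E'
from h import *
z=np.load("top0.npz");p=z["p"];im=z["im"].astype(int);H=p[...,2]
reg=np.zeros(H.shape,bool);reg[80:200,95:215]=1
bright=im.sum(-1)>330
print(im[155,165],im[120,150])
s=big(reg&(H>.118)&(H<.145)&bright);print("strip4",rect(p[s]),s.sum(),np.median(H[s]))
c=big(reg&(H>.1)&(H<.13));print("cab",rect(p[c]))
dark=reg&(H>.06)&(H<.1);dark[:, :150]=0
g=big(dark&(im.max(-1)-im.min(-1)<30));print("grey handle",rect(p[g]),g.sum(),np.median(H[g]))
go(.5844,-.2947,.25,-92.9)
E
```

```text
[119 164 198] [48 63 98]
strip4 (array([637.8, 264.4]), array([ 29., 249.]), 112.8) 503 0.13145342206905486
cab (array([704.4, 307.5]), array([264., 311.]), 115.4)
grey handle (array([568.5, 241.7]), array([ 41., 127.]), 113.3) 145 0.08742153932070473
t 0.1 pos [ 0.245  -0.6285  0.2337] yaw -158.7 turn tool(deg) [  0.1   0.  -65.8] shift in NEW tool axes mm [-350.5 -322.   -16.3] reach 0.655
```

Request:
{"fn": "move_arm", "kwargs": {"rows": "0 0 -9.4 0 0 -0.003 0.0876;0 0 -9.4 0 0 -0.003 0.0876;0 0 -9.4 0 0 -0.003 0.0876;0 0 -9.4 0 0 -0.003 0.0876;0 0 -9.4 0 0 -0.002 0.0876;0 0 -9.4 0 0 -0.002 0.0876;0 0 -9.4 0 0 0 0.07;0 0 0 0 0 0 0.07"}}

```text
t: 1.1
eef_pos: [0.2451, -0.6286, 0.2501]
ee_rot: [3.141, 0.001, -1.623]
force: [0.1, -1.0, -0.5]
width: 0.0738
gripper_force: 0.0
```

Request:
{"fn": "move_arm", "kwargs": {"rows": "0 0 0 -0.0438 -0.0402 0 0.07;0 0 0 -0.0438 -0.0402 0 0.07;0 0 0 -0.0438 -0.0402 0 0.07;0 0 0 -0.0438 -0.0402 0 0.07;0 0 0 -0.0438 -0.0402 0 0.07;0 0 0 -0.0438 -0.0402 0 0.07;0 0 0 -0.0438 -0.0402 0 0.07;0 0 0 -0.0438 -0.0402 0 0.07"}}

```text
t: 2.1
eef_pos: [0.5852, -0.2935, 0.2505]
ee_rot: [3.142, 0.0, -1.626]
force: [0.5, -1.0, 0.3]
width: 0.0698
gripper_force: 0.0
```

```bash
python3 - <<'E'
from h import *
go(.5844,-.2947,.15,-92.9)
E
```

```text
t 2.1 pos [ 0.5852 -0.2935  0.2505] yaw -93.15 turn tool(deg) [ 0.   0.  -0.3] shift in NEW tool axes mm [  1.2   0.8 100.5] reach 0.655
```

Request:
{"fn": "move_arm", "kwargs": {"rows": "0 0 0 0.001 0 0.03 0.07;0 0 0 0 0 0.03 0.07;0 0 0 0 0 0.02 0.07;0 0 0 0 0 0.02 0.07;0 0 0 0 0 0 0.05;0 0 0 0 0 0 0.02;0 0 0 0 0 0 0.02;0 0 0 0 0 0 0.02", "squeeze": 45}}

```text
t: 3.1
eef_pos: [0.5844, -0.2963, 0.1514]
ee_rot: [-3.14, -0.0, -1.622]
force: [-0.4, 0.1, -0.2]
width: 0.0356
gripper_force: 0.0
```

Request:
{"fn": "move_arm", "kwargs": {"rows": "0 0 0 0 0 0 0.02;0 0 0 0 0 0 0.02"}}

```text
t: 3.35
eef_pos: [0.5866, -0.2964, 0.1514]
ee_rot: [-3.136, -0.001, -1.621]
force: [7.0, -1.5, -2.4]
width: 0.0296
gripper_force: 45.0
```

Request:
{"fn": "move_arm", "kwargs": {"rows": "0 0 0 0 -0.002 0 0.02;0 0 0 0 0 -0.006 0.02;0 0 0 0 0 -0.006 0.02;0 0 0 0 0 -0.006 0.02;0 0 0 0 0 -0.006 0.02;0 0 0 0 0 -0.004 0.02;0 0 0 0 0 -0.003 0.02;0 0 0 0 0 0 0.02"}}

```text
t: 4.35
eef_pos: [0.5866, -0.2963, 0.1811]
ee_rot: [-3.141, 0.0, -1.622]
force: [5.3, -1.9, -6.1]
width: 0.0296
gripper_force: 45.0
```

Request:
{"fn": "move_arm", "kwargs": {"rows": "0 0 0 0 0 -0.0025 0.02;0 0 0 0 0 0 0.02;0 0 0 0 0 0 0.02"}}

```text
t: 4.72
eef_pos: [0.5866, -0.2964, 0.1836]
ee_rot: [-3.141, 0.0, -1.622]
force: [5.4, -2.8, -6.4]
width: 0.03
gripper_force: 45.0
```

```bash
python3 - <<'E'
from h import *
z=np.load("scene0.npz");p0=z["p"]
im,d,p=grab("scene")
cv2.imwrite("pics/s1.png",cv2.resize(im[150:300,90:240],(600,600)))
def hz(p,z0,z1):
    k=(abs(p[...,0]-.585)<.06)&(p[...,1]<-.17)&(p[...,1]>-.42)&(abs(p[...,1]+.295)>.06)&(p[...,2]>z0)&(p[...,2]<z1)
    return np.median(p[k],0).round(4),k.sum()
print(hz(p0,.155,.185),hz(p,.18,.22));print(arm.get_state()["eef_pos"],arm.get_state()["force"])
E
```

```text
(array([ 0.5948, -0.3601,  0.1699]), np.int64(528)) (array([ 0.5955, -0.3599,  0.2023]), np.int64(594))
[ 0.58662305 -0.29635896  0.18360913] [ 4.58890084 -1.84680428 -7.37057238]
```

Request:
{"fn": "move_arm", "kwargs": {"rows": "0 0 0 0 0 0 0.04;0 0 0 0 0 0 0.055;0 0 0 0 0 0 0.07;0 0 0 0 0 0 0.07;0 0 0 0 0 -0.02 0.07;0 0 0 0 0 -0.04 0.07;0 0 0 0 0 -0.04 0.07;0 0 0 0 0 0 0.07"}}

```text
t: 5.78
eef_pos: [0.5875, -0.2969, 0.2883]
ee_rot: [-3.135, -0.002, -1.621]
force: [-0.3, -0.7, -0.0]
width: 0.07
gripper_force: 0.0
```

```bash
python3 - <<'E'
from h import *
im,d,p=grab("scene")
def hz(p,z0,z1):
    k=(abs(p[...,0]-.585)<.06)&(p[...,1]<-.17)&(p[...,1]>-.42)&(abs(p[...,1]+.295)>.06)&(p[...,2]>z0)&(p[...,2]<z1)
    return np.median(p[k],0).round(4),k.sum()
print(hz(p,.16,.22))
go(.6378,.2644,.24,-66.5)
E
```

```text
(array([ 0.5955, -0.3602,  0.1999]), np.int64(594))
t 5.825 pos [ 0.5866 -0.2964  0.2859] yaw -92.9 turn tool(deg) [ -0.2  -0.1 -26.4] shift in NEW tool axes mm [-493.9 -270.6   45.9] reach 0.69
```

Request:
{"fn": "move_arm", "kwargs": {"rows": "0 0 -8.6 0 0 0 0.06;0 0 -8.6 0 0 0 0.06;0 0 -8.6 0 0 0 0.06;0 0 0 -0.0494 -0.027 0 0.06;0 0 0 -0.0494 -0.027 0 0.06;0 0 0 -0.0494 -0.027 0 0.06;0 0 0 -0.0494 -0.027 0 0.06;0 0 0 -0.0494 -0.027 0 0.06"}}

```text
t: 6.82
eef_pos: [0.6136, -0.0144, 0.2829]
ee_rot: [3.14, 0.0, -1.171]
force: [0.2, 0.3, 0.4]
width: 0.0601
gripper_force: 0.0
```

Request:
{"fn": "move_arm", "kwargs": {"rows": "0 0 0 -0.0494 -0.027 0 0.05;0 0 0 -0.0494 -0.027 0 0.05;0 0 0 -0.0494 -0.027 0 0.05;0 0 0 0 0 0 0.05"}}

```text
t: 7.32
eef_pos: [0.6306, 0.1554, 0.2819]
ee_rot: [3.139, 0.0, -1.167]
force: [1.1, -0.5, -0.2]
width: 0.0501
gripper_force: 0.0
```

```bash
python3 - <<'E'
from h import *
im,d,p=grab("scene");H=p[...,2]
cv2.imwrite("pics/s2.png",im)
k=(im.astype(int).sum(-1)>300)&(H>.122)&(H<.142)&(abs(p[...,0]-.64)<.15)&(abs(p[...,1]-.26)<.2)
s=big(k);r=rect(p[s]);print(r,s.sum())
go(r[0][0]/1000,r[0][1]/1000,.128,r[2]-180)
E
```

```text
(array([627.7, 290.8]), array([ 23., 193.]), 112.3) 278
t 7.375 pos [0.6305 0.1536 0.2822] yaw -66.94 turn tool(deg) [ 0.2 -0.   0.8] shift in NEW tool axes mm [-128.   -49.4  154.2] reach 0.692
```

View pics/s2.png

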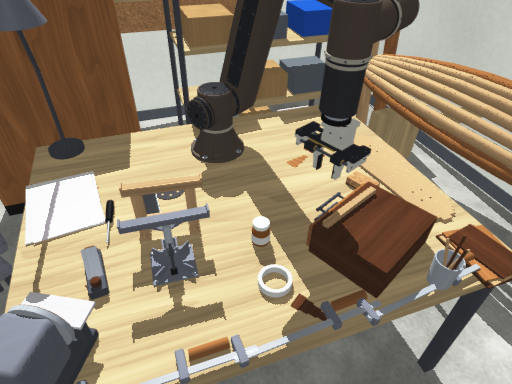

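The strip has not moved: it is still at (350,207) with its far end hidden by the gripper. I keep the first position.

```bash
python3 - <<'E'
from h import *
go(.6378,.2644,.126,-67.2)
E
```

```text
t 7.375 pos [0.6305 0.1536 0.2822] yaw -66.94 turn tool(deg) [0.2 0.  0.3] shift in NEW tool axes mm [-99.4 -49.6 156.2] reach 0.69
```

Request:
{"fn": "move_arm", "kwargs": {"rows": "0 0 0.3 -0.033 -0.0165 0 0.045;0 0 0 -0.033 -0.0165 0 0.045;0 0 0 -0.033 -0.0165 0 0.045;0 0 0 0 0 0.03 0.045;0 0 0 0 0 0.04 0.045;0 0 0 0 0 0.04 0.045;0 0 0 0 0 0.02 0.045;0 0 0 0 0 0.01 0.045"}}

```text
t: 8.38
eef_pos: [0.638, 0.2605, 0.1422]
ee_rot: [3.139, -0.001, -1.178]
force: [-0.1, -0.6, 0.7]
width: 0.0448
gripper_force: 0.0
```

```bash
python3 - <<'E'
from h import *
go(.6378,.2644,.126,-67.2)
E
```

```text
t 8.375 pos [0.638  0.2605 0.1422] yaw -67.47 turn tool(deg) [ 0.2 -0.  -0.3] shift in NEW tool axes mm [-3.7 -1.3 16.2] reach 0.69
```

Request:
{"fn": "move_arm", "kwargs": {"rows": "0 0 0 -0.0037 -0.0013 0.01 0.045;0 0 0 0 0 0.006 0.045;0 0 0 0 0 0 0.045;0 0 0 0 0 0 0.01;0 0 0 0 0 0 0.01;0 0 0 0 0 0 0.01;0 0 0 0 0 0 0.01;0 0 0 0 0 0 0.01", "squeeze": 25}}

```text
t: 9.38
eef_pos: [0.6385, 0.2662, 0.1284]
ee_rot: [-3.141, 0.0, -1.176]
force: [-1.7, 0.5, 2.6]
width: 0.0217
gripper_force: 25.0
```

Request:
{"fn": "move_arm", "kwargs": {"rows": "0 0 0 0 0 -0.03 0.01;0 0 0 0 0 -0.04 0.01;0 0 0 0 0 -0.04 0.01;0 0 0 0 0 -0.04 0.01;0 0 0 0 0 0 0.01"}}

```text
t: 10.0
eef_pos: [0.6399, 0.2668, 0.2821]
ee_rot: [-3.135, 0.001, -1.176]
force: [-0.1, 0.4, -1.6]
width: 0.0218
gripper_force: 25.0
```

```bash
python3 - <<'E'
from h import *
u=np.array([np.cos(np.radians(-6.3)),np.sin(np.radians(-6.3))]);v=np.array([-u[1],u[0]])
P=np.array([.5844,-.2947]);T=np.array([.4322,-.281])
a=(P-T)@u; print("sep",a,"dy",(P-T)@v)
for y in(-.09,-.03,.03,.09):
    print(y,(T+u*a/2+v*y).round(4))
x=T+u*a/2+v*-.09
go(*x,.26,-5.5)
E
```

```text
sep 0.15278421748222573 dy 0.0030842970583211454
-0.09 [ 0.4983 -0.3788]
-0.03 [ 0.5048 -0.3192]
0.03 [ 0.5114 -0.2596]
0.09 [ 0.518  -0.1999]
t 10.0 pos [0.6399 0.2668 0.2821] yaw -67.39 turn tool(deg) [ -0.4  -0.2 -61.9] shift in NEW tool axes mm [-79.1 656.3  22.1] reach 0.626
```

Request:
{"fn": "move_arm", "kwargs": {"rows": "0 0 -10.3 0 0 0 0.01;0 0 -10.3 0 0 0 0.01;0 0 -10.3 0 0 0 0.01;0 0 -10.3 0 0 0 0.01;0 0 -10.3 0 0 0 0.01;0 0 -10.3 0 0 0 0.01;0 0 0 -0.0066 0.0547 0 0.01;0 0 0 -0.0066 0.0547 0 0.01"}}

```text
t: 11.0
eef_pos: [0.6138, 0.1577, 0.2763]
ee_rot: [3.14, 0.002, -0.096]
force: [0.9, -0.8, 0.3]
width: 0.0216
gripper_force: 25.0
```

Request:
{"fn": "move_arm", "kwargs": {"rows": "0 0 0 -0.0066 0.0547 0 0.01;0 0 0 -0.0066 0.0547 0 0.01;0 0 0 -0.0066 0.0547 0 0.01;0 0 0 -0.0066 0.0547 0 0.01;0 0 0 -0.0066 0.0547 0 0.01;0 0 0 -0.0066 0.0547 0 0.01;0 0 0 -0.0066 0.0547 0 0.01;0 0 0 -0.0066 0.0547 0 0.01"}}

```text
t: 12.0
eef_pos: [0.5185, -0.2732, 0.2772]
ee_rot: [-3.141, 0.001, -0.098]
force: [1.3, 0.1, -0.9]
width: 0.0219
gripper_force: 25.0
```

Request:
{"fn": "move_arm", "kwargs": {"rows": "0 0 0 -0.0066 0.0547 0 0.01;0 0 0 -0.0066 0.0547 0 0.01;0 0 0 0 0 0 0.01;0 0 0 0 0 0 0.01"}}

```text
t: 12.5
eef_pos: [0.4951, -0.3793, 0.277]
ee_rot: [-3.141, 0.001, -0.099]
force: [-0.9, 0.0, -1.5]
width: 0.0217
gripper_force: 25.0
```

```bash
python3 - <<'E'
from h import *
go(.4983,-.3788,.216,-5.5)
im,d,p=grab("top");cv2.imwrite("pics/t3.png",im)
E
```

```text
t 12.5 pos [ 0.4951 -0.3793  0.277 ] yaw -5.66 turn tool(deg) [-0.   0.1 -0.2] shift in NEW tool axes mm [ 3.1 -0.8 61. ] reach 0.626
```

View pics/t3.png

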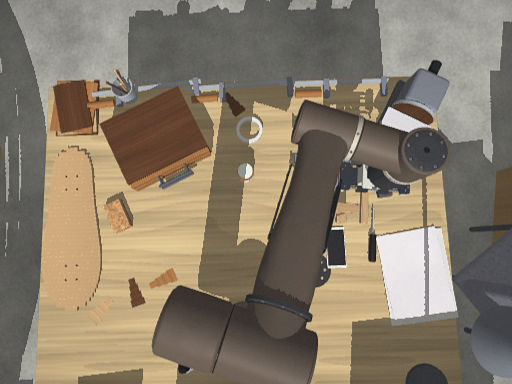

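Cabinet top is clear (155,140) and the arm hides the supports. I lower the strip onto them.

Request:
{"fn": "move_arm", "kwargs": {"rows": "0 0 0 0.003 -0.001 0.025 0.01;0 0 0 0 0 0.02 0.01;0 0 0 0 0 0.01 0.01;0 0 0 0 0 0.004 0.01;0 0 0 0 0 0.002 0.01;0 0 0 0 0 0 0.01"}}

```text
t: 13.3
eef_pos: [0.499, -0.3787, 0.2176]
ee_rot: [3.141, -0.001, -0.098]
force: [0.1, -0.9, -0.4]
width: 0.022
gripper_force: 25.0
```

Request:
{"fn": "move_arm", "kwargs": {"rows": "0 0 0 0 0 0.002 0.01;0 0 0 0 0 0.001 0.01;0 0 0 0 0 0 0.01"}}

```text
t: 13.68
eef_pos: [0.4987, -0.3788, 0.2143]
ee_rot: [3.141, -0.0, -0.098]
force: [-0.4, 1.0, 0.8]
width: 0.0219
gripper_force: 25.0
```

```bash
python3 - <<'E'
from h import *
im,d,p=grab("scene");cv2.imwrite("pics/s4.png",cv2.resize(im[140:270,80:240],(780,600),interpolation=cv2.INTER_CUBIC)); print(arm.get_state()["force"],arm.get_state()["eef_pos"])
E
```

```text
[-0.28963339  0.21763122  1.17442495] [ 0.49873537 -0.37874544  0.21430262]
```

View pics/s4.png

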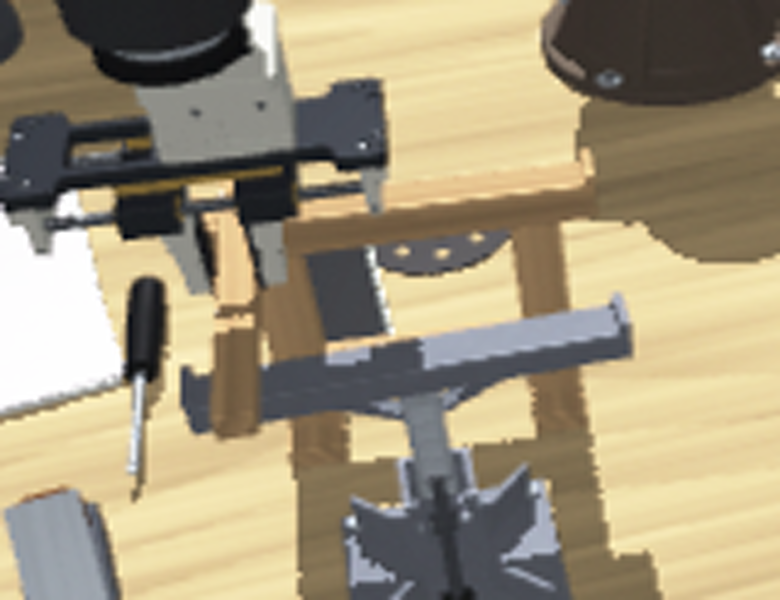

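Strip lies across both heads, at (235,330) in the crop, inside the lip at (190,400). Release.

Request:
{"fn": "move_arm", "kwargs": {"rows": "0 0 0 0 0 0.001 0.01;0 0 0 0 0 0 0.025;0 0 0 0 0 0 0.035;0 0 0 0 0 0 0.04;0 0 0 0 0 -0.02 0.04;0 0 0 0 0 -0.04 0.04;0 0 0 0 0 -0.03 0.04;0 0 0 0 0 0 0.04"}}

```text
t: 14.72
eef_pos: [0.4997, -0.3793, 0.3059]
ee_rot: [3.14, -0.005, -0.098]
force: [-0.3, 0.5, -0.2]
width: 0.0397
gripper_force: 0.0
```

```bash
python3 - <<'E'
from h import *
c=np.array([.7044,.3075]);u=np.array([np.cos(np.radians(25.4)),np.sin(np.radians(25.4))])
h=c-.165*u;print(h,h-.182*u)
go(*h,.25,-64.6)
E
```

```text
[0.55534968 0.2367257 ] [0.39094265 0.15865951]
t 14.725 pos [ 0.4997 -0.3793  0.3059] yaw -5.59 turn tool(deg) [-0.  -0.3 59. ] shift in NEW tool axes mm [-532.6 -314.5   55.9] reach 0.604
```

Request:
{"fn": "move_arm", "kwargs": {"rows": "0 0 9.8 0 0 0 0.04;0 0 9.8 0 0 0 0.04;0 0 9.8 0 0 0 0.04;0 0 9.8 0 0 0 0.04;0 0 9.8 0 0 0 0.03;0 0 9.8 0 0 0 0.02;0 0 0 -0.0484 -0.0286 0 0.02;0 0 0 -0.0484 -0.0286 0 0.02"}}

```text
t: 15.72
eef_pos: [0.5079, -0.2657, 0.3015]
ee_rot: [3.14, 0.001, -1.126]
force: [1.5, 0.4, -0.0]
width: 0.0202
gripper_force: 0.0
```

Request:
{"fn": "move_arm", "kwargs": {"rows": "0 0 0 -0.0484 -0.0286 0 0.02;0 0 0 -0.0484 -0.0286 0 0.02;0 0 0 -0.0484 -0.0286 0 0.02;0 0 0 -0.0484 -0.0286 0 0.02;0 0 0 -0.0484 -0.0286 0 0.02;0 0 0 -0.0484 -0.0286 0 0.02;0 0 0 -0.0484 -0.0286 0 0.02;0 0 0 0 0 0 0.02"}}

```text
t: 16.73
eef_pos: [0.5423, 0.1286, 0.3015]
ee_rot: [3.14, 0.0, -1.12]
force: [-0.2, -0.2, 0.6]
width: 0.0199
gripper_force: 0.0
```

```bash
python3 - <<'E'
from h import *
a=np.radians(25.4);u=np.array([np.cos(a),np.sin(a)]);v=np.array([-u[1],u[0]])
z=np.load("top0.npz")
def f(im,p,n):
    q=p[...,:2]-np.array([.7044,.3075]);X=q@u;Y=q@v;H=p[...,2]
    im=im.astype(int)
    k=(H>.07)&(H<.1)&(X<-.14)&(X>-.21)&(abs(Y)<.09)
    h,e=np.histogram(X[k],np.arange(-.2,-.13,.005));print(n,list(zip(e.round(3),h)))
    k2=k&(X<-.15);print("Y range",Y[k2].min(),Y[k2].max(),"X med",np.median(X[k2]),np.median(H[k2]))
    for s in(-1,0,1):
        kk=k2&(abs(Y-s*.04)<.015);print(s,np.median(X[kk]),kk.sum())
    k=(H>.108)&(H<.122)&(abs(Y)<.13);print("cab X",np.percentile(X[k],[.3,99.7]).round(4))
f(z["im"],z["p"],"top0")
im,d,p=grab("scene");f(im,p,"scene")
cv2.imwrite("pics/s5.png",cv2.resize(im[150:300,270:450],(720,600),interpolation=cv2.INTER_CUBIC))
E
```

```text
top0 [(np.float64(-0.2), np.int64(0)), (np.float64(-0.195), np.int64(0)), (np.float64(-0.19), np.int64(0)), (np.float64(-0.185), np.int64(0)), (np.float64(-0.18), np.int64(0)), (np.float64(-0.175), np.int64(11)), (np.float64(-0.17), np.int64(58)), (np.float64(-0.165), np.int64(37)), (np.float64(-0.16), np.int64(11)), (np.float64(-0.155), np.int64(7)), (np.float64(-0.15), np.int64(6)), (np.float64(-0.145), np.int64(5)), (np.float64(-0.14), np.int64(0)), (np.float64(-0.135), np.int64(0))]
Y range -0.0642952369512698 0.06295627213970433 X med -0.165583821480768 0.08748732166342599
-1 -0.16569628506849535 31
0 -0.1659821049232924 25
1 -0.16442538518176297 33
cab X [-0.1155  0.2116]
scene [(np.float64(-0.2), np.int64(0)), (np.float64(-0.195), np.int64(0)), (np.float64(-0.19), np.int64(0)), (np.float64(-0.185), np.int64(0)), (np.float64(-0.18), np.int64(0)), (np.float64(-0.175), np.int64(0)), (np.float64(-0.17), np.int64(8)), (np.float64(-0.165), np.int64(39)), (np.float64(-0.16), np.int64(51)), (np.float64(-0.155), np.int64(7)), (np.float64(-0.15), np.int64(4)), (np.float64(-0.145), np.int64(7)), (np.float64(-0.14), np.int64(0)), (np.float64(-0.135), np.int64(0))]
Y range -0.06875690912410641 0.05997608673748471 X med -0.1591664152510249 0.08840784266434976
-1 -0.1596516562372365 24
0 -0.1591664152510249 25
1 -0.15809881688267802 26
cab X [-1.6899  0.2435]
```

View pics/s5.png

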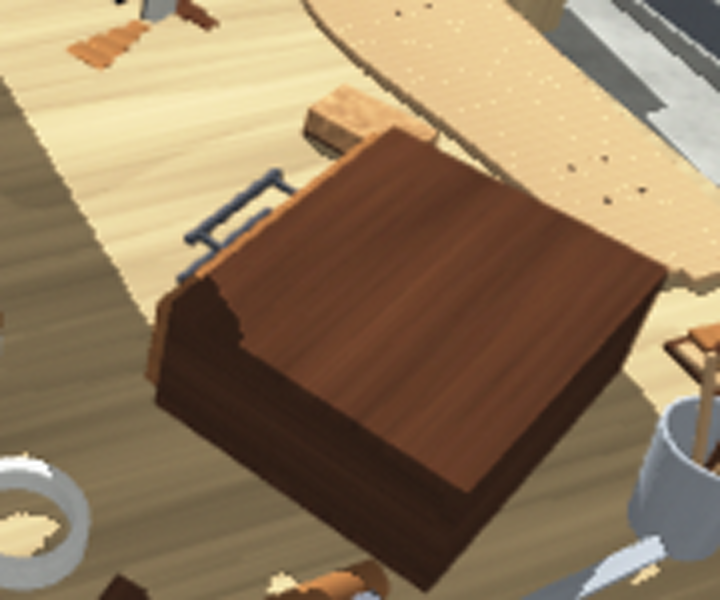

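The crop shows the handle from (190,240) to (275,175), clear of everything, and the cabinet top empty.

```bash
python3 - <<'E'
from h import *
go(.5572,.2376,.079,-64.6)
E
```

```text
t 16.775 pos [0.5421 0.127  0.3017] yaw -64.24 turn tool(deg) [0.1 0.  0.4] shift in NEW tool axes mm [-93.5 -61.1 222.7] reach 0.606
```

Request:
{"fn": "move_arm", "kwargs": {"rows": "0 0 0.4 -0.0467 -0.0305 0 0.02;0 0 0 -0.0467 -0.0305 0 0.02;0 0 0 0 0 0.05 0.02;0 0 0 0 0 0.05 0.02;0 0 0 0 0 0.05 0.02;0 0 0 0 0 0.03 0.02;0 0 0 0 0 0 0.02;0 0 0 0 0 0 0.02"}}

```text
t: 17.77
eef_pos: [0.5585, 0.2356, 0.1243]
ee_rot: [-3.14, -0.0, -1.131]
force: [-0.4, 0.3, 1.0]
width: 0.0199
gripper_force: 0.0
```

```bash
python3 - <<'E'
from h import *
go(.5572,.2376,.079,-64.6)
E
```

```text
t 17.775 pos [0.5585 0.2356 0.1243] yaw -64.82 turn tool(deg) [-0.1 -0.  -0.2] shift in NEW tool axes mm [-2.3  0.3 45.3] reach 0.606
```

Request:
{"fn": "move_arm", "kwargs": {"rows": "0 0 0 -0.002 0 0.015 0.02;0 0 0 0 0 0.008 0.02;0 0 0 0 0 0.006 0.02;0 0 0 0 0 0.004 0.02;0 0 0 0 0 0 0.02"}}

```text
t: 18.4
eef_pos: [0.5567, 0.2377, 0.0898]
ee_rot: [3.141, -0.0, -1.131]
force: [-0.4, 0.8, 1.2]
width: 0.0198
gripper_force: 0.0
```

Request:
{"fn": "move_arm", "kwargs": {"rows": "0 0 0 0 0 0.006 0.02;0 0 0 0 0 0.005 0.02;0 0 0 0 0 0 0.004;0 0 0 0 0 0 0.004;0 0 0 0 0 0 0.004;0 0 0 0 0 0 0.004;0 0 0 0 0 0 0.004;0 0 0 0 0 0 0.004", "squeeze": 20}}

```text
t: 19.4
eef_pos: [0.5566, 0.2377, 0.0789]
ee_rot: [3.141, -0.0, -1.131]
force: [0.9, -0.8, -5.2]
width: 0.0103
gripper_force: 20.0
```

Request:
{"fn": "move_arm", "kwargs": {"rows": "0 0 0 0 0.015 0 0.004;0 0 0 0 0.03 0 0.004;0 0 0 0 0.03 0 0.004;0 0 0 0 0.03 0 0.004;0 0 0 0 0.03 0 0.004;0 0 0 0 0.025 0 0.004;0 0 0 0 0.015 0 0.004;0 0 0 0 0.005 0 0.004"}}

```text
t: 20.4
eef_pos: [0.3929, 0.1605, 0.0789]
ee_rot: [3.141, -0.0, -1.131]
force: [1.7, 0.3, -12.3]
width: 0.0105
gripper_force: 20.0
```

Request:
{"fn": "move_arm", "kwargs": {"rows": "0 0 0 0 0.003 0 0.004;0 0 0 0 0.002 0 0.004;0 0 0 0 0 0 0.004;0 0 0 0 0 0 0.004"}}

```text
t: 20.9
eef_pos: [0.3922, 0.1604, 0.0792]
ee_rot: [-3.138, -0.0, -1.13]
force: [15.9, -1.7, -22.0]
width: 0.0101
gripper_force: 20.0
```

Request:
{"fn": "move_arm", "kwargs": {"rows": "0 0 0 0 -0.003 0 0.02;0 0 0 0 0 0 0.02;0 0 0 0 0 0 0.02;0 0 0 0 0 -0.02 0.02;0 0 0 0 0 -0.05 0.02;0 0 0 0 0 -0.05 0.02;0 0 0 0 0 -0.05 0.02;0 0 0 0 0 -0.03 0.02"}}

```text
t: 21.9
eef_pos: [0.3925, 0.1605, 0.2821]
ee_rot: [-3.138, 0.001, -1.131]
force: [1.0, 0.9, -0.5]
width: 0.0198
gripper_force: 0.0
```

Request:
{"fn": "move_arm", "kwargs": {"rows": "0 0 0 0.06 0 0 0.026;0 0 0 0.06 0 0 0.026;0 0 0 0.06 0 0 0.026;0 0 0 0.06 0 0 0.026;0 0 0 0 0 0 0.026"}}

```text
t: 22.52
eef_pos: [0.4949, -0.0604, 0.2786]
ee_rot: [3.14, -0.0, -1.136]
force: [-0.7, 0.5, -0.1]
width: 0.026
gripper_force: 0.0
```

```bash
python3 - <<'E'
from h import *
im,d,p=grab("top");cv2.imwrite("pics/t6.png",cv2.resize(im[60:240,60:300],(800,600),interpolation=cv2.INTER_CUBIC));np.savez("t6.npz",im=im,p=p)
s,ds,ps=grab("scene");np.savez("s6.npz",im=s,p=ps)
cv2.imwrite("pics/s6.png",s)
print(arm.get_state()["eef_pos"])
E
```

```text
[ 0.49410436 -0.05762077  0.27888812]
```

View pics/t6.png

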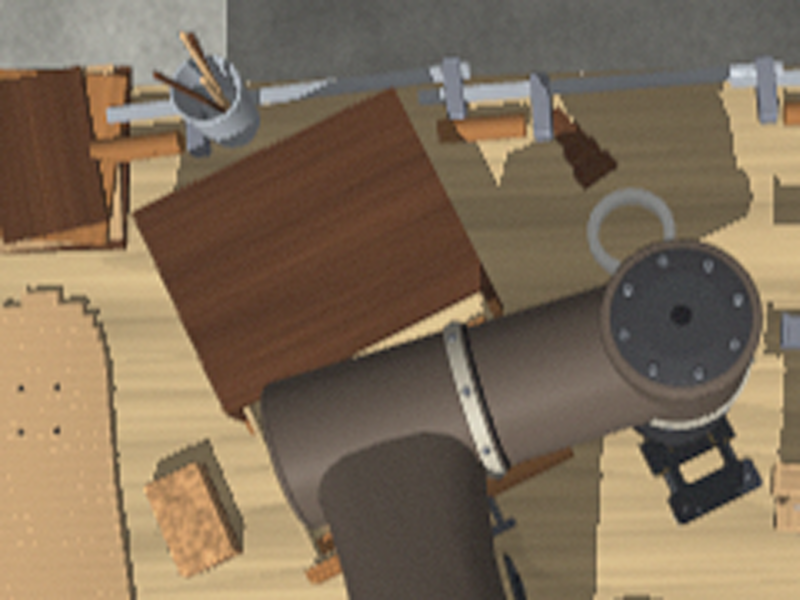

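View pics/s6.png

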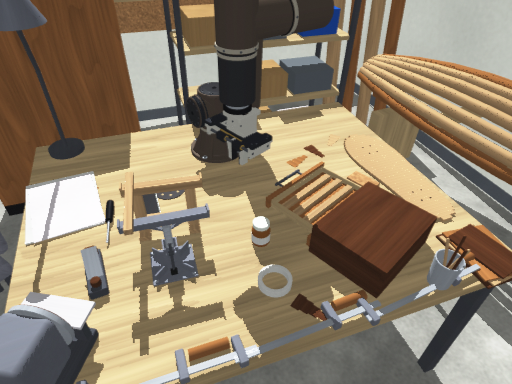

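The scene view shows strip 4 lying across the supports at (128,200), and the open drawer at (315,190) with strips in its lanes. In the top view the arm covers the drawer, so I swing it aside.

Request:
{"fn": "move_arm", "kwargs": {"rows": "0 0 0 0.05 0 0 0.026;0 0 0 0.05 0 0 0.026;0 0 0 0.05 0 0 0.026;0 0 0 0.05 0 0 0.026;0 0 0 0 0 0 0.026"}}

```text
t: 23.25
eef_pos: [0.5803, -0.2385, 0.2781]
ee_rot: [3.14, 0.0, -1.132]
force: [-0.3, 0.5, -0.8]
width: 0.0261
gripper_force: 0.0
```

```bash
python3 - <<'E'
from h import *
im,d,p=grab("top");cv2.imwrite("pics/t7.png",cv2.resize(im[60:240,60:300],(800,600),interpolation=cv2.INTER_CUBIC));np.savez("t7.npz",im=im,p=p)
a=np.radians(25.4);u=np.array([np.cos(a),np.sin(a)]);v=np.array([-u[1],u[0]])
q=p[...,:2]-np.array([.7044,.3075]);X=q@u;Y=q@v;H=p[...,2]
k=(H>.076)&(H<.0915)&(X<-.132)&(X>-.29)&(abs(Y)<.129)
n,l,s,c=cv2.connectedComponentsWithStats(k.astype(np.uint8))
for i in range(1,n):
    if s[i,4]>60: m=l==i;print(s[i],rect(p[m]),np.median(H[m]).round(4),"X",np.median(X[m]).round(4),"Y",np.percentile(Y[m],[2,98]).round(3))
h,e=np.histogram(X[k],np.arange(-.3,-.13,.01));print(h)
go(.5,.2,.2,-64.6)
E
```

```text
[142 161  66  36 474] (array([561.8, 239. ]), array([ 34., 248.]), 115.0) 0.0846 X -0.1628 Y [-0.119  0.119]
[147 172  66  37 468] (array([519.1, 223. ]), array([ 33., 249.]), 115.7) 0.0844 X -0.2091 Y [-0.117  0.121]
[153 182  67  38 462] (array([482.1, 200. ]), array([ 36., 252.]), 115.3) 0.0847 X -0.2538 Y [-0.123  0.116]
[  0  24  30 113 191 144  28  20 207 193  61  31 107 185 161  28]
t 23.3 pos [ 0.5798 -0.2373  0.2785] yaw -64.8 turn tool(deg) [ 0.   0.  -0.2] shift in NEW tool axes mm [-429.2 -115.5   78.5] reach 0.539
```

View pics/t7.png

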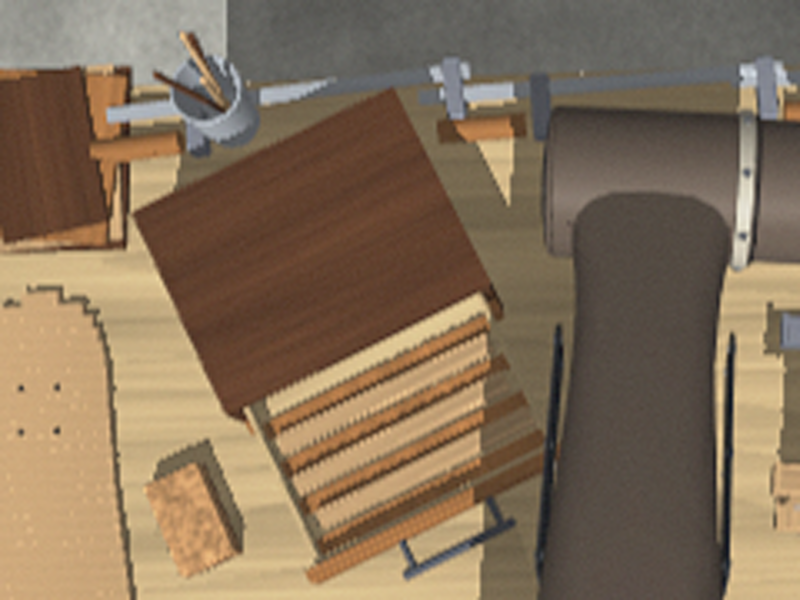

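Top view (crop) shows three pale strips, at (385,395), (385,430) and (400,475), parted by brown slats. I refine their lateral position by brightness.

```bash
cat >> h.py <<'E'
a=np.radians(25.4);CU=np.array([np.cos(a),np.sin(a)]);CV=np.array([-CU[1],CU[0]]);CC=np.array([.7044,.3075])
def plane(name,uv,zz):
    m=arm.camera_model(name);K=np.array(m["mtx"]);T=np.linalg.inv(np.array(m["camera_from_world"]))
    r=np.c_[(uv-K[[0,1],2])/K[[0,1],[0,1]],np.ones(len(uv))]@T[:3,:3].T
    return T[:3,3]+r*((zz-T[2,3])/r[:,2])[:,None]
def lanes(im,zz=.085):
    g=cv2.cvtColor(im,cv2.COLOR_BGR2GRAY)
    v,u=np.indices(g.shape);uv=np.c_[u.ravel(),v.ravel()].astype(float)
    P=plane("top",uv,zz)[:,:2]-CC;X=(P@CU);Y=(P@CV);g=g.ravel()
    out={}
    for y0 in(-.08,-.04,0,.04,.08):
        k=(abs(Y-y0)<.02)&(X>-.30)&(X<-.12)
        b=np.arange(-.30,-.12,.003);i=np.digitize(X[k],b);gg=g[k]
        out[y0]=[int(gg[i==j].mean()) if (i==j).any() else 0 for j in range(1,len(b))]
    return b,out
E
python3 - <<'E'
from h import *
z=np.load("t7.npz")
b,o=lanes(z["im"]);print((b*1000).round().astype(int).tolist())
for k in o:print(k,o[k])
E
```

```text
[-300, -297, -294, -291, -288, -285, -282, -279, -276, -273, -270, -267, -264, -261, -258, -255, -252, -249, -246, -243, -240, -237, -234, -231, -228, -225, -222, -219, -216, -213, -210, -207, -204, -201, -198, -195, -192, -189, -186, -183, -180, -177, -174, -171, -168, -165, -162, -159, -156, -153, -150, -147, -144, -141, -138, -135, -132, -129, -126, -123]
-0.08 [75, 80, 96, 96, 81, 78, 79, 80, 79, 83, 102, 102, 111, 120, 116, 108, 115, 119, 114, 98, 76, 91, 108, 114, 116, 103, 126, 168, 177, 161, 155, 153, 166, 166, 126, 73, 83, 117, 139, 130, 125, 128, 161, 179, 172, 159, 159, 165, 183, 149, 83, 93, 126, 136, 137, 124, 120, 169, 198]
-0.04 [100, 94, 97, 100, 95, 75, 76, 74, 109, 128, 121, 142, 163, 177, 169, 161, 164, 170, 160, 112, 64, 91, 123, 133, 127, 110, 134, 173, 177, 171, 161, 162, 169, 158, 115, 68, 77, 114, 134, 127, 118, 143, 171, 181, 169, 160, 162, 168, 170, 137, 81, 90, 123, 133, 128, 122, 125, 170, 197]
0 [128, 113, 99, 96, 87, 74, 76, 75, 100, 121, 112, 137, 163, 174, 169, 165, 168, 171, 159, 112, 62, 87, 119, 131, 126, 116, 140, 170, 174, 169, 164, 167, 171, 160, 117, 63, 84, 116, 130, 127, 111, 140, 185, 186, 168, 164, 166, 170, 170, 141, 92, 89, 120, 131, 129, 120, 110, 160, 197]
0.04 [132, 116, 101, 97, 86, 75, 77, 75, 94, 120, 114, 134, 157, 170, 169, 170, 171, 172, 155, 108, 62, 84, 116, 132, 127, 118, 135, 163, 169, 168, 169, 171, 171, 165, 119, 66, 85, 120, 132, 130, 117, 124, 171, 164, 167, 168, 169, 171, 171, 131, 101, 90, 121, 133, 130, 120, 112, 159, 196]
0.08 [135, 119, 105, 98, 89, 74, 76, 75, 94, 122, 116, 112, 143, 170, 171, 172, 172, 167, 155, 118, 62, 72, 109, 132, 126, 117, 131, 157, 168, 172, 172, 172, 167, 153, 112, 66, 79, 113, 131, 129, 117, 126, 164, 159, 168, 171, 172, 170, 170, 134, 114, 89, 118, 130, 129, 117, 110, 158, 194]
```

```bash
python3 - <<'E'
from h import *
for X in(-.1635,-.209,-.2545):
    P=CC+X*CU-.0005*CV;print(X,P.round(4));go(*P,.0835,-64.6)
E
```

```text
-0.1635 [0.5569 0.2369]
t 23.3 pos [ 0.5798 -0.2373  0.2785] yaw -64.8 turn tool(deg) [ 0.   0.  -0.2] shift in NEW tool axes mm [-438.2 -182.8  195. ] reach 0.605
-0.209 [0.5158 0.2174]
t 23.3 pos [ 0.5798 -0.2373  0.2785] yaw -64.8 turn tool(deg) [ 0.   0.  -0.2] shift in NEW tool axes mm [-438.2 -137.3  195. ] reach 0.56
-0.2545 [0.4747 0.1979]
t 23.3 pos [ 0.5798 -0.2373  0.2785] yaw -64.8 turn tool(deg) [ 0.   0.  -0.2] shift in NEW tool axes mm [-438.2  -91.8  195. ] reach 0.514
```

Request:
{"fn": "move_arm", "kwargs": {"rows": "0 0 -0.2 -0.0548 -0.0228 0 0.027;0 0 0 -0.0548 -0.0228 0 0.027;0 0 0 -0.0548 -0.0228 0 0.027;0 0 0 -0.0548 -0.0228 0 0.027;0 0 0 -0.0548 -0.0228 0 0.027;0 0 0 -0.0548 -0.0228 0 0.027;0 0 0 -0.0548 -0.0228 0 0.027;0 0 0 -0.0548 -0.0228 0 0.027"}}

```text
t: 24.3
eef_pos: [0.5543, 0.24, 0.2802]
ee_rot: [-3.14, 0.001, -1.124]
force: [1.0, -0.5, 1.4]
width: 0.0268
gripper_force: 0.0
```

Request:
{"fn": "move_arm", "kwargs": {"rows": "0 0 0 0 0 0.05 0.027;0 0 0 0 0 0.05 0.027;0 0 0 0 0 0.05 0.027;0 0 0 0 0 0.02 0.027;0 0 0 0 0 0 0.027;0 0 0 0 0 0 0.027"}}

```text
t: 25.05
eef_pos: [0.5564, 0.2378, 0.1108]
ee_rot: [-3.139, 0.0, -1.126]
force: [-0.1, -0.1, 0.6]
width: 0.0271
gripper_force: 0.0
```

```bash
python3 - <<'E'
from h import *
go(.5569,.2369,.0835,-64.6)
im,d,p=grab("scene");cv2.imwrite("pics/s8.png",cv2.resize(im[120:240,240:400],(800,600),interpolation=cv2.INTER_CUBIC))
E
```

```text
t 25.05 pos [0.5564 0.2378 0.1108] yaw -64.49 turn tool(deg) [-0.1  0.   0.1] shift in NEW tool axes mm [ 1.  -0.1 27.3] reach 0.605
```

View pics/s8.png

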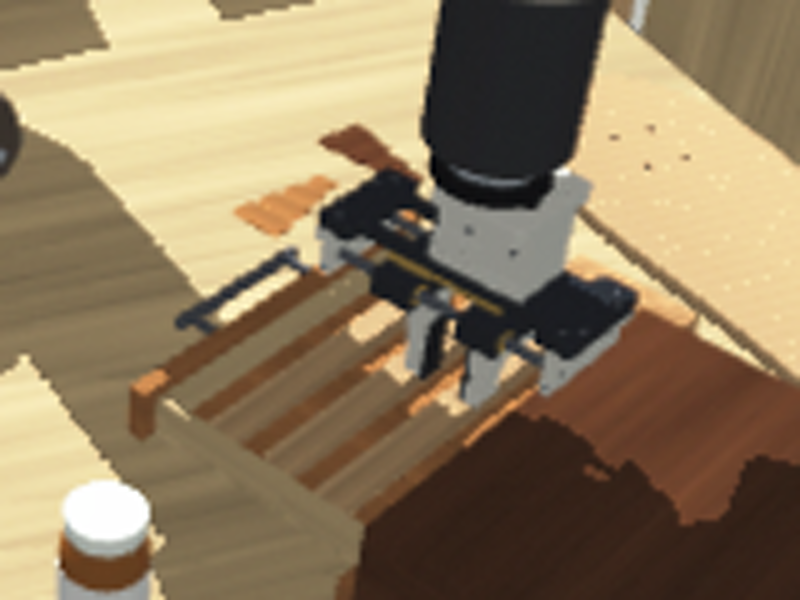

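Fingers at (425,345) and (480,375) straddle the rear strip; going down.

Request:
{"fn": "move_arm", "kwargs": {"rows": "0 0 0 0.001 0 0.012 0.027;0 0 0 0 0 0.008 0.027;0 0 0 0 0 0.007 0.027;0 0 0 0 0 0 0.027;0 0 0 0 0 0 0.01;0 0 0 0 0 0 0.01;0 0 0 0 0 0 0.01;0 0 0 0 0 0 0.01", "squeeze": 25}}

```text
t: 26.1
eef_pos: [0.5569, 0.2355, 0.082]
ee_rot: [-3.141, 0.0, -1.128]
force: [1.2, 1.1, -1.7]
width: 0.0219
gripper_force: 25.0
```

Request:
{"fn": "move_arm", "kwargs": {"rows": "0 0 0 0 0 -0.01 0.01;0 0 0 0 0 -0.03 0.01;0 0 0 0 0 -0.05 0.01;0 0 0 0 0 -0.05 0.01;0 0 0 0 0 -0.05 0.01;0 0 0 0 0 0 0.01"}}

```text
t: 26.85
eef_pos: [0.558, 0.2361, 0.2775]
ee_rot: [-3.134, 0.001, -1.127]
force: [-0.1, 0.4, -0.9]
width: 0.022
gripper_force: 25.0
```

```bash
python3 - <<'E'
from h import *
go(.5048,-.3192,.25,-5.5)
E
```

```text
t 26.85 pos [0.558  0.2361 0.2775] yaw -64.57 turn tool(deg) [ -0.4  -0.2 -59.1] shift in NEW tool axes mm [2.000e-01 5.579e+02 2.750e+01] reach 0.597
```

Request:
{"fn": "move_arm", "kwargs": {"rows": "0 0 -9.85 0 0 0 0.01;0 0 -9.85 0 0 0 0.01;0 0 -9.85 0 0 0 0.01;0 0 -9.85 0 0 0 0.01;0 0 -9.85 0 0 0 0.01;0 0 -9.85 0 0 0 0.01;0 0 0 0 0.0558 0 0.01;0 0 0 0 0.0558 0 0.01"}}

```text
t: 27.85
eef_pos: [0.5449, 0.1232, 0.2713]
ee_rot: [3.14, 0.002, -0.094]
force: [1.3, 0.1, 0.4]
width: 0.0218
gripper_force: 25.0
```

Request:
{"fn": "move_arm", "kwargs": {"rows": "0 0 0 0 0.0558 0 0.01;0 0 0 0 0.0558 0 0.01;0 0 0 0 0.0558 0 0.01;0 0 0 0 0.0558 0 0.01;0 0 0 0 0.0558 0 0.01;0 0 0 0 0.0558 0 0.01;0 0 0 0 0.0558 0 0.01;0 0 0 0 0.0558 0 0.01"}}

```text
t: 28.85
eef_pos: [0.5021, -0.3213, 0.2718]
ee_rot: [-3.141, 0.001, -0.096]
force: [1.5, 0.6, -0.3]
width: 0.0216
gripper_force: 25.0
```

Request:
{"fn": "move_arm", "kwargs": {"rows": "0 0 0 0 0 0 0.01;0 0 0 0 0 0 0.01"}}

```text
t: 29.1
eef_pos: [0.5025, -0.3198, 0.2715]
ee_rot: [-3.141, 0.002, -0.097]
force: [-0.3, 0.7, -0.0]
width: 0.0217
gripper_force: 25.0
```

```bash
python3 - <<'E'
from h import *
go(.5048,-.3192,.216,-5.5)
im,d,p=grab("scene");H=p[...,2]
k=(im.astype(int)[...,2]>110)&(H>.212)&(H<.225)&(p[...,0]>.36)&(p[...,0]<.66)&(p[...,1]<-.15)&(p[...,1]>-.45)
n,l,s,c=cv2.connectedComponentsWithStats(k.astype(np.uint8))
for i in range(1,n):
    if s[i,4]>40:print(rect(p[l==i]),s[i,4],np.median(H[l==i]))
E
```

```text
t 29.1 pos [ 0.5025 -0.3198  0.2715] yaw -5.56 turn tool(deg) [-0.   0.1 -0.1] shift in NEW tool axes mm [ 2.2 -0.8 55.5] reach 0.597
(array([ 504.3, -378.5]), array([ 22., 249.]), 174.4) 505 0.21877561825080571
```

Request:
{"fn": "move_arm", "kwargs": {"rows": "0 0 0 0.002 -0.001 0.025 0.01;0 0 0 0 0 0.018 0.01;0 0 0 0 0 0.008 0.01;0 0 0 0 0 0.003 0.01;0 0 0 0 0 0.002 0.01;0 0 0 0 0 0.001 0.01;0 0 0 0 0 0 0.01"}}

```text
t: 30.02
eef_pos: [0.5055, -0.3192, 0.2154]
ee_rot: [3.141, -0.0, -0.096]
force: [-0.2, -0.8, 0.0]
width: 0.0217
gripper_force: 25.0
```

```bash
python3 - <<'E'
from h import *
im,d,p=grab("scene");H=p[...,2]
k=(im.astype(int)[...,2]>110)&(H>.21)&(H<.235)&(p[...,0]>.36)&(p[...,0]<.66)&(p[...,1]<-.15)&(p[...,1]>-.45)
n,l,s,c=cv2.connectedComponentsWithStats(k.astype(np.uint8))
for i in range(1,n):
    if s[i,4]>40:print(rect(p[l==i]),s[i,4],np.median(H[l==i]))
s=arm.get_state();print(s["force"],s["eef_pos"])
E
```

```text
(array([ 540.8, -323.2]), array([ 23., 184.]), 175.3) 378 0.21964336487834857
(array([ 534.9, -381.7]), array([ 22., 186.]), 174.5) 394 0.2187314192119395
[-0.28967954  0.19620221 -0.45815648] [ 0.50553974 -0.31924451  0.21539272]
```

Height differs by 1 mm; lower 1.5 mm and release, then go back for the next strip.

Request:
{"fn": "move_arm", "kwargs": {"rows": "0 0 0 0 0 0.0015 0.01;0 0 0 0 0 0 0.022;0 0 0 0 0 0 0.03;0 0 0 0 0 0 0.036;0 0 0 0 0 -0.02 0.036;0 0 0 0 0 -0.04 0.036;0 0 0 0 0 -0.01 0.027;0 0 0 0 0 0 0.027"}}

```text
t: 31.08
eef_pos: [0.5056, -0.3191, 0.2839]
ee_rot: [-3.142, -0.001, -0.096]
force: [-0.1, 0.2, -0.4]
width: 0.0273
gripper_force: 0.0
```

```bash
python3 - <<'E'
from h import *
P=CC-.209*CU-.0005*CV
go(*P,.0835,-64.6)
E
```

```text
t 31.075 pos [ 0.5056 -0.3191  0.2839] yaw -5.5 turn tool(deg) [-0.  -0.1 59.1] shift in NEW tool axes mm [-480.3 -239.3  200.4] reach 0.56
```

Request:
{"fn": "move_arm", "kwargs": {"rows": "0 0 9.85 0 0 0 0.027;0 0 9.85 0 0 0 0.027;0 0 9.85 0 0 0 0.027;0 0 9.85 0 0 0 0.027;0 0 9.85 0 0 0 0.027;0 0 9.85 0 0 0 0.027;0 0 0 -0.0534 -0.0266 0 0.027;0 0 0 -0.0534 -0.0266 0 0.027"}}

```text
t: 32.08
eef_pos: [0.5068, -0.1989, 0.2815]
ee_rot: [3.139, 0.002, -1.13]
force: [1.2, 0.5, -0.8]
width: 0.0271
gripper_force: 0.0
```

```bash
cat >> h.py <<'E'
def drawer(cam="scene"):
    im,d,p=grab(cam);q=p[...,:2]-CC;X=q@CU;Y=q@CV;H=p[...,2]
    k=(H>.08)&(H<.09)&(X<-.135)&(X>-.285)&(abs(Y)<.135)&(im.astype(int)[...,1]>90)
    n,l,s,c=cv2.connectedComponentsWithStats(k.astype(np.uint8))
    for i in range(1,n):
        if s[i,4]>40:m=l==i;r=rect(p[m]);c=(r[0]/1000-CC);print("drawer",r,s[i,4],np.median(H[m]).round(4),"X,Y",(c@CU).round(4),(c@CV).round(4),"medX",np.median(X[m]).round(4))
def supports(cam="scene"):
    im,d,p=grab(cam);H=p[...,2]
    k=(im.astype(int)[...,2]>110)&(H>.21)&(H<.235)&(p[...,0]>.36)&(p[...,0]<.66)&(p[...,1]<-.13)&(p[...,1]>-.45)
    n,l,s,c=cv2.connectedComponentsWithStats(k.astype(np.uint8))
    for i in range(1,n):
        if s[i,4]>40:print("support",rect(p[l==i]),s[i,4],np.median(H[l==i]))
E
python3 - <<'E'
from h import *
drawer();supports()
E
```

```text
drawer (array([527., 228.]), array([109., 261.]), 115.3) 394 0.0853 X,Y -0.1944 0.0043 medX -0.2034
drawer (array([480.5, 195.1]), array([ 25., 249.]), 115.1) 309 0.0857 X,Y -0.2505 -0.0055 medX -0.2485
support (array([ 507.1, -318.9]), array([ 22., 255.]), 174.4) 501 0.21865365169251616
support (array([ 503.4, -378.5]), array([ 22., 250.]), 174.3) 525 0.21880918385824555
```

Request:
{"fn": "move_arm", "kwargs": {"rows": "0 0 0 -0.0534 -0.0266 0 0.027;0 0 0 -0.0534 -0.0266 0 0.027;0 0 0 -0.0534 -0.0266 0 0.027;0 0 0 -0.0534 -0.0266 0 0.027;0 0 0 -0.0534 -0.0266 0 0.027;0 0 0 -0.0534 -0.0266 0 0.027;0 0 0 -0.0534 -0.0266 0 0.027;0 0 0 0 0 0 0.027"}}

```text
t: 33.17
eef_pos: [0.515, 0.2207, 0.2814]
ee_rot: [3.139, -0.0, -1.124]
force: [-0.2, -0.4, -0.9]
width: 0.0263
gripper_force: 0.0
```

Request:
{"fn": "move_arm", "kwargs": {"rows": "0 0 0 0 0 0.05 0.027;0 0 0 0 0 0.05 0.027;0 0 0 0 0 0.05 0.027;0 0 0 0 0 0.02 0.027;0 0 0 0 0 0 0.027;0 0 0 0 0 0 0.027"}}

```text
t: 33.92
eef_pos: [0.516, 0.2174, 0.1142]
ee_rot: [-3.141, -0.0, -1.128]
force: [0.2, 0.7, 0.6]
width: 0.0272
gripper_force: 0.0
```

```bash
python3 - <<'E'
from h import *
go(.5158,.2174,.0835,-64.6)
E
```

```text
t 33.925 pos [0.516  0.2174 0.1142] yaw -64.61 turn tool(deg) [-0. -0. -0.] shift in NEW tool axes mm [-0.1  0.2 30.7] reach 0.56
```

Request:
{"fn": "move_arm", "kwargs": {"rows": "0 0 0 0 0 0.014 0.027;0 0 0 0 0 0.01 0.027;0 0 0 0 0 0.0065 0.027;0 0 0 0 0 0 0.027;0 0 0 0 0 0 0.01;0 0 0 0 0 0 0.01;0 0 0 0 0 0 0.01;0 0 0 0 0 0 0.01", "squeeze": 25}}

```text
t: 34.92
eef_pos: [0.5155, 0.2177, 0.0832]
ee_rot: [-3.141, 0.0, -1.127]
force: [0.0, -0.9, 0.5]
width: 0.0216
gripper_force: 25.0
```

Request:
{"fn": "move_arm", "kwargs": {"rows": "0 0 0 0 0 -0.01 0.01;0 0 0 0 0 -0.03 0.01;0 0 0 0 0 -0.05 0.01;0 0 0 0 0 -0.05 0.01;0 0 0 0 0 -0.05 0.01;0 0 0 0 0 0 0.01"}}

```text
t: 35.67
eef_pos: [0.5173, 0.2187, 0.2786]
ee_rot: [-3.133, 0.001, -1.127]
force: [-0.1, 1.1, -1.8]
width: 0.0218
gripper_force: 25.0
```

```bash
python3 - <<'E'
from h import *
go(.5114,-.2596,.25,-5.5)
E
```

```text
t 35.675 pos [0.5173 0.2187 0.2786] yaw -64.57 turn tool(deg) [ -0.5  -0.2 -59.1] shift in NEW tool axes mm [ 40.  476.6  28.6] reach 0.574
```

Request:
{"fn": "move_arm", "kwargs": {"rows": "0 0 -9.85 0 0 0 0.01;0 0 -9.85 0 0 0 0.01;0 0 -9.85 0 0 0 0.01;0 0 -9.85 0 0 0 0.01;0 0 -9.85 0 0 0 0.01;0 0 -9.85 0 0 0 0.01;0 0 0 0.0044 0.053 0 0.01;0 0 0 0.0044 0.053 0 0.01"}}

```text
t: 36.67
eef_pos: [0.5135, 0.1104, 0.2725]
ee_rot: [3.141, 0.001, -0.094]
force: [0.6, -0.3, -1.2]
width: 0.0216
gripper_force: 25.0
```

Request:
{"fn": "move_arm", "kwargs": {"rows": "0 0 0 0.0044 0.053 0 0.01;0 0 0 0.0044 0.053 0 0.01;0 0 0 0.0044 0.053 0 0.01;0 0 0 0.0044 0.053 0 0.01;0 0 0 0.0044 0.053 0 0.01;0 0 0 0.0044 0.053 0 0.01;0 0 0 0.0044 0.053 0 0.01;0 0 0 0 0 0 0.01"}}

```text
t: 37.67
eef_pos: [0.5081, -0.2639, 0.272]
ee_rot: [3.142, 0.002, -0.1]
force: [-1.0, 0.3, -0.3]
width: 0.0218
gripper_force: 25.0
```

```bash
python3 - <<'E'
from h import *
go(.5114,-.2596,.2155,-5.5);supports()
E
```

```text
t 37.675 pos [ 0.5081 -0.2639  0.272 ] yaw -5.75 turn tool(deg) [ 0.   0.1 -0.2] shift in NEW tool axes mm [ 2.8 -4.6 56.5] reach 0.574
support (array([ 507.9, -319.2]), array([ 22., 251.]), 174.4) 500 0.218706262681077
support (array([ 501.2, -378.3]), array([ 23., 254.]), 174.3) 527 0.21880331120530894
```

Request:
{"fn": "move_arm", "kwargs": {"rows": "0 0 0 0.002 -0.004 0.025 0.01;0 0 0 0 0 0.018 0.01;0 0 0 0 0 0.008 0.01;0 0 0 0 0 0.003 0.01;0 0 0 0 0 0.002 0.01;0 0 0 0 0 0.001 0.01;0 0 0 0 0 0 0.01"}}

```text
t: 38.6
eef_pos: [0.5117, -0.2572, 0.2164]
ee_rot: [3.142, -0.0, -0.096]
force: [0.1, -0.2, -0.9]
width: 0.0218
gripper_force: 25.0
```

```bash
python3 - <<'E'
from h import *
supports();go(.5114,-.2596,.215,-5.5)
E
```

```text
support (array([ 501.8, -378.3]), array([ 23., 255.]), 174.3) 511 0.21879176065813788
support (array([ 545.6, -260.8]), array([ 23., 185.]), 174.9) 367 0.21900273786853552
support (array([ 539.7, -322.1]), array([ 22., 188.]), 174.3) 390 0.21865744137760434
t 38.65 pos [ 0.5117 -0.2572  0.2164] yaw -5.5 turn tool(deg) [ 0. -0. -0.] shift in NEW tool axes mm [-0.1  2.4  1.4] reach 0.574
```

Request:
{"fn": "move_arm", "kwargs": {"rows": "0 0 0 0 0 0.001 0.01;0 0 0 0 0 0 0.022;0 0 0 0 0 0 0.03;0 0 0 0 0 0 0.036;0 0 0 0 0 -0.02 0.036;0 0 0 0 0 -0.04 0.036;0 0 0 0 0 -0.01 0.027;0 0 0 0 0 0 0.027"}}

```text
t: 39.65
eef_pos: [0.5118, -0.2571, 0.2854]
ee_rot: [-3.141, -0.001, -0.096]
force: [-0.6, 0.1, -1.0]
width: 0.0274
gripper_force: 0.0
```

```bash
python3 - <<'E'
from h import *
go(.4747,.1979,.0835,-64.6);drawer();supports()
E
```

```text
t 39.65 pos [ 0.5118 -0.2571  0.2854] yaw -5.5 turn tool(deg) [-0.  -0.1 59.1] shift in NEW tool axes mm [-426.9 -161.6  201.9] reach 0.514
drawer (array([493. , 214.7]), array([ 82., 263.]), 121.2) 358 0.0855 X,Y -0.2308 0.0068 medX -0.2474
support (array([ 513.3, -256.9]), array([ 22., 253.]), 174.5) 468 0.21871045116776971
support (array([ 508.1, -318.9]), array([ 22., 250.]), 174.3) 499 0.2187726929061582
support (array([ 503.3, -378.6]), array([ 22., 253.]), 174.3) 527 0.21877723601735233
```

Request:
{"fn": "move_arm", "kwargs": {"rows": "0 0 9.85 0 0 0 0.027;0 0 9.85 0 0 0 0.027;0 0 9.85 0 0 0 0.027;0 0 9.85 0 0 0 0.027;0 0 9.85 0 0 0 0.027;0 0 9.85 0 0 0 0.027;0 0 0 -0.0534 -0.0202 0 0.027;0 0 0 -0.0534 -0.0202 0 0.027"}}

```text
t: 40.75
eef_pos: [0.5014, -0.1426, 0.2833]
ee_rot: [3.139, 0.001, -1.13]
force: [2.1, 0.8, -0.8]
width: 0.027
gripper_force: 0.0
```

Request:
{"fn": "move_arm", "kwargs": {"rows": "0 0 0 -0.0534 -0.0202 0 0.027;0 0 0 -0.0534 -0.0202 0 0.027;0 0 0 -0.0534 -0.0202 0 0.027;0 0 0 -0.0534 -0.0202 0 0.027;0 0 0 -0.0534 -0.0202 0 0.027;0 0 0 -0.0534 -0.0202 0 0.027;0 0 0 0 0 0 0.027;0 0 0 0 0 0 0.027"}}

```text
t: 41.75
eef_pos: [0.4738, 0.198, 0.2839]
ee_rot: [3.139, -0.001, -1.126]
force: [-0.6, -0.3, 0.2]
width: 0.027
gripper_force: 0.0
```

Request:
{"fn": "move_arm", "kwargs": {"rows": "0 0 0 0 0 0.05 0.027;0 0 0 0 0 0.05 0.027;0 0 0 0 0 0.05 0.027;0 0 0 0 0 0.02 0.027;0 0 0 0 0 0 0.027;0 0 0 0 0 0 0.027"}}

```text
t: 42.5
eef_pos: [0.475, 0.1978, 0.116]
ee_rot: [-3.14, 0.0, -1.128]
force: [-0.0, -0.1, -0.1]
width: 0.0269
gripper_force: 0.0
```

```bash
python3 - <<'E'
from h import *
go(.4747,.1979,.0835,-64.6)
im,d,p=grab("scene");cv2.imwrite("pics/s9.png",cv2.resize(im[120:240,240:400],(800,600),interpolation=cv2.INTER_CUBIC))
E
```

```text
t 42.5 pos [0.475  0.1978 0.116 ] yaw -64.65 turn tool(deg) [-0.1  0.  -0. ] shift in NEW tool axes mm [-0.3  0.2 32.5] reach 0.514
```

View pics/s9.png

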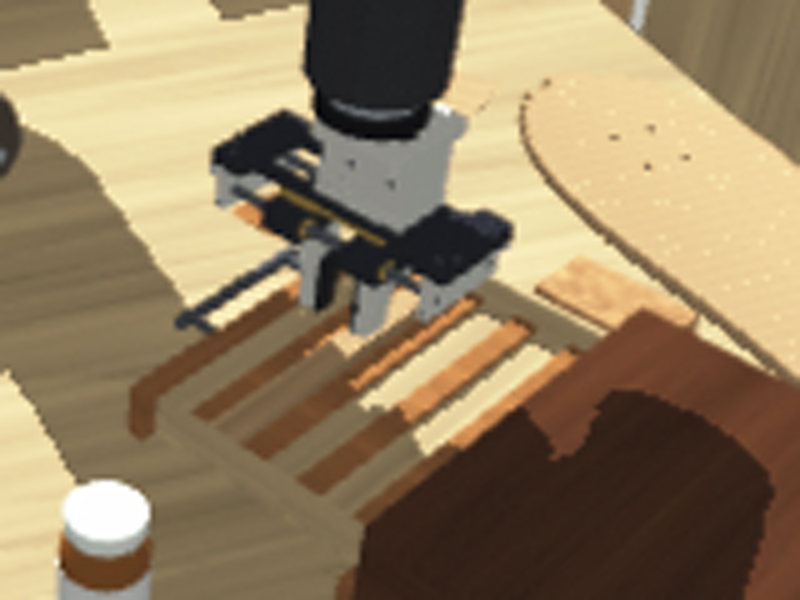

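Lanes 2 and 3 are empty. The last strip lies under the fingers at (310,275) and (370,305).

Request:
{"fn": "move_arm", "kwargs": {"rows": "0 0 0 0 0 0.015 0.027;0 0 0 0 0 0.01 0.027;0 0 0 0 0 0.0075 0.027;0 0 0 0 0 0 0.027;0 0 0 0 0 0 0.01;0 0 0 0 0 0 0.01;0 0 0 0 0 0 0.01;0 0 0 0 0 0 0.01", "squeeze": 25}}

```text
t: 43.55
eef_pos: [0.4839, 0.203, 0.0918]
ee_rot: [-3.12, 0.0, -1.122]
force: [4.0, -7.1, 55.8]
width: 0.0184
gripper_force: 42.0
```

Request:
{"fn": "move_arm", "kwargs": {"rows": "0 0 0 0 0 -0.01 0.01;0 0 0 0 0 -0.03 0.01;0 0 0 0 0 -0.05 0.01;0 0 0 0 0 -0.05 0.01;0 0 0 0 0 -0.05 0.01;0 0 0 0 0 0 0.01"}}

```text
t: 44.3
eef_pos: [0.4759, 0.1993, 0.2763]
ee_rot: [-3.134, 0.001, -1.127]
force: [0.0, 0.1, -0.6]
width: 0.0097
gripper_force: 0.0
```

```bash
python3 - <<'E'
from h import *
go(.518,-.1985,.25,-5.5)
E
```

```text
t 44.3 pos [0.4759 0.1993 0.2763] yaw -64.57 turn tool(deg) [ -0.4  -0.1 -59.1] shift in NEW tool axes mm [ 80.  391.9  26.3] reach 0.555
```

The fingers met something (56 N) and came up empty. Moving aside to look.

Request:
{"fn": "move_arm", "kwargs": {"rows": "0 0 0 0.06 0 0 0.027;0 0 0 0.06 0 0 0.027;0 0 0 0.06 0 0 0.027;0 0 0 0.06 0 0 0.027;0 0 0 0.06 0 0 0.027;0 0 0 0.06 0 0 0.027;0 0 0 0.06 0 0 0.027;0 0 0 0 0 0 0.027"}}

```text
t: 45.3
eef_pos: [0.6547, -0.1849, 0.269]
ee_rot: [3.138, 0.002, -1.132]
force: [-0.2, 0.3, -0.0]
width: 0.0269
gripper_force: 0.0
```

```bash
python3 - <<'E'
from h import *
im,d,p=grab("top");cv2.imwrite("pics/t10.png",cv2.resize(im[90:240,90:290],(800,600),interpolation=cv2.INTER_CUBIC));np.savez("t10.npz",im=im,p=p)
b,o=lanes(im);print((b*1000).round().astype(int).tolist())
for k in o:print(k,o[k])
drawer();drawer("top");supports()
E
```

```text
[-300, -297, -294, -291, -288, -285, -282, -279, -276, -273, -270, -267, -264, -261, -258, -255, -252, -249, -246, -243, -240, -237, -234, -231, -228, -225, -222, -219, -216, -213, -210, -207, -204, -201, -198, -195, -192, -189, -186, -183, -180, -177, -174, -171, -168, -165, -162, -159, -156, -153, -150, -147, -144, -141, -138, -135, -132, -129, -126, -123]
-0.08 [75, 75, 73, 73, 73, 68, 68, 66, 63, 62, 63, 61, 66, 66, 65, 64, 67, 65, 64, 75, 76, 74, 60, 62, 80, 86, 82, 102, 130, 124, 138, 139, 156, 161, 150, 166, 127, 124, 134, 134, 134, 125, 114, 146, 176, 170, 167, 174, 181, 184, 166, 135, 129, 132, 135, 133, 127, 124, 165]
-0.04 [79, 76, 80, 85, 89, 91, 75, 75, 75, 76, 103, 116, 106, 124, 166, 174, 165, 159, 164, 168, 173, 136, 70, 80, 112, 133, 117, 135, 162, 182, 177, 172, 172, 175, 179, 167, 148, 125, 128, 130, 129, 122, 107, 141, 172, 171, 166, 171, 180, 186, 175, 143, 125, 130, 127, 130, 125, 128, 168]
0 [127, 125, 117, 103, 99, 94, 77, 75, 74, 87, 119, 119, 110, 129, 169, 177, 166, 163, 166, 170, 176, 135, 70, 75, 111, 131, 116, 129, 153, 185, 177, 172, 171, 171, 177, 169,
[... 561 characters left out ...]
, 170, 168, 168, 176, 162, 144, 123, 127, 128, 127, 125, 112, 129, 160, 175, 174, 177, 186, 194, 182, 146, 123, 127, 127, 127, 127, 116, 156]
drawer (array([512.7, 220.5]), array([149., 263.]), 115.3) 428 0.0856 X,Y -0.2105 0.0036 medX -0.2433
drawer (array([478.2, 122.6]), array([  3., 114.]), 115.3) 42 0.085 X,Y -0.2836 -0.07 medX -0.2835
drawer (array([468.3, 227. ]), array([ 24., 187.]), 115.6) 308 0.0849 X,Y -0.2478 0.0286 medX -0.2482
support (array([ 511.2, -256.7]), array([ 22., 254.]), 174.5) 452 0.2186920544361497
support (array([ 506.6, -318.8]), array([ 22., 252.]), 174.4) 502 0.21870851757591192
support (array([ 503.3, -378.5]), array([ 22., 252.]), 174.3) 523 0.2187132477540643
```

View pics/t10.png

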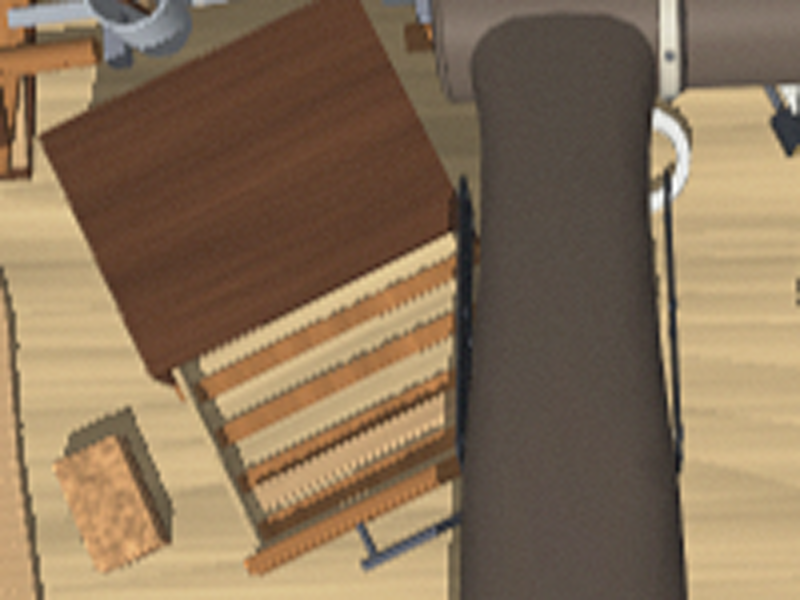

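The top view shows strip 1 still flat in lane 1 at (350,460), and the drawer slid in by about 6 mm. The front finger's back landed on the drawer front, so I come in 2 mm further back.

```bash
python3 - <<'E'
from h import *
P=CC-.246*CU-.002*CV;print(P)
go(*P,.116,-64.6)
E
```

```text
[0.48303739 0.20017529]
t 45.5 pos [ 0.6541 -0.1805  0.2718] yaw -64.57 turn tool(deg) [0. 0. 0.] shift in NEW tool axes mm [-417.3   -8.8  155.8] reach 0.523
```

Request:
{"fn": "move_arm", "kwargs": {"rows": "0 0 0 -0.052 -0.001 0 0.028;0 0 0 -0.052 -0.001 0 0.028;0 0 0 -0.052 -0.001 0 0.028;0 0 0 -0.052 -0.001 0 0.028;0 0 0 -0.052 -0.001 0 0.028;0 0 0 -0.052 -0.001 0 0.028;0 0 0 -0.052 -0.001 0 0.028;0 0 0 -0.052 -0.001 0 0.028"}}

```text
t: 46.5
eef_pos: [0.4814, 0.2001, 0.2732]
ee_rot: [-3.14, 0.001, -1.125]
force: [0.5, 0.1, -0.2]
width: 0.028
gripper_force: 0.0
```

Request:
{"fn": "move_arm", "kwargs": {"rows": "0 0 0 0 0 0.05 0.028;0 0 0 0 0 0.05 0.028;0 0 0 0 0 0.04 0.028;0 0 0 0 0 0.015 0.028;0 0 0 0 0 0 0.028;0 0 0 0 0 0 0.028"}}

```text
t: 47.25
eef_pos: [0.4841, 0.1988, 0.1193]
ee_rot: [-3.139, 0.0, -1.127]
force: [-1.0, -0.1, 0.3]
width: 0.0279
gripper_force: 0.0
```

```bash
python3 - <<'E'
from h import *
go(.4830,.2002,.0835,-64.6)
E
```

```text
t 47.25 pos [0.4841 0.1988 0.1193] yaw -64.56 turn tool(deg) [-0.2  0.   0. ] shift in NEW tool axes mm [-1.7  0.4 35.8] reach 0.523
```

Request:
{"fn": "move_arm", "kwargs": {"rows": "0 0 0 -0.0015 0 0.012 0.028;0 0 0 0 0 0.008 0.028;0 0 0 0 0 0.005 0.028;0 0 0 0 0 0 0.028"}}

```text
t: 47.75
eef_pos: [0.4824, 0.199, 0.092]
ee_rot: [3.141, -0.0, -1.128]
force: [0.4, 0.3, 0.4]
width: 0.0279
gripper_force: 0.0
```

Request:
{"fn": "move_arm", "kwargs": {"rows": "0 0 0 0 0 0.003 0.028;0 0 0 0 0 0.002 0.028;0 0 0 0 0 0 0.028"}}

```text
t: 48.12
eef_pos: [0.4826, 0.1992, 0.0875]
ee_rot: [3.141, -0.0, -1.127]
force: [-0.7, -0.3, -0.4]
width: 0.0282
gripper_force: 0.0
```

Request:
{"fn": "move_arm", "kwargs": {"rows": "0 0 0 0 0 0.002 0.028;0 0 0 0 0 0.002 0.028;0 0 0 0 0 0 0.028"}}

```text
t: 48.5
eef_pos: [0.4825, 0.1992, 0.0834]
ee_rot: [3.141, -0.0, -1.127]
force: [-0.5, 0.6, 0.1]
width: 0.0278
gripper_force: 0.0
```

Request:
{"fn": "move_arm", "kwargs": {"rows": "0 0 0 0 0 0 0.01;0 0 0 0 0 0 0.01;0 0 0 0 0 0 0.01;0 0 0 0 0 0 0.01"}}

```text
t: 49.0
eef_pos: [0.4826, 0.1993, 0.0836]
ee_rot: [-3.142, -0.0, -1.127]
force: [-0.3, -0.1, -1.0]
width: 0.0219
gripper_force: 25.0
```

Request:
{"fn": "move_arm", "kwargs": {"rows": "0 0 0 0 0 -0.01 0.01;0 0 0 0 0 -0.03 0.01;0 0 0 0 0 -0.05 0.01;0 0 0 0 0 -0.05 0.01;0 0 0 0 0 -0.05 0.01;0 0 0 0 0 0 0.01"}}

```text
t: 49.75
eef_pos: [0.4843, 0.2003, 0.2788]
ee_rot: [-3.133, 0.002, -1.127]
force: [-0.1, 0.5, -1.4]
width: 0.0217
gripper_force: 25.0
```

```bash
python3 - <<'E'
from h import *
go(.518,-.1985,.25,-5.5)
E
```

```text
t 49.75 pos [0.4843 0.2003 0.2788] yaw -64.57 turn tool(deg) [ -0.5  -0.2 -59.1] shift in NEW tool axes mm [ 71.7 393.7  28.8] reach 0.555
```

Request:
{"fn": "move_arm", "kwargs": {"rows": "0 0 -9.85 0 0 0 0.01;0 0 -9.85 0 0 0 0.01;0 0 -9.85 0 0 0 0.01;0 0 -9.85 0 0 0 0.01;0 0 -9.85 0 0 0 0.01;0 0 -9.85 0 0 0 0.01;0 0 0 0 0 0 0.01;0 0 0 0 0 0 0.01"}}

```text
t: 50.75
eef_pos: [0.4824, 0.1992, 0.2734]
ee_rot: [3.141, 0.0, -0.1]
force: [-0.7, -0.2, -1.0]
width: 0.0215
gripper_force: 25.0
```

Request:
{"fn": "move_arm", "kwargs": {"rows": "0 0 0 0.009 0.049 0 0.01;0 0 0 0.009 0.049 0 0.01;0 0 0 0.009 0.049 0 0.01;0 0 0 0.009 0.049 0 0.01;0 0 0 0.009 0.049 0 0.01;0 0 0 0.009 0.049 0 0.01;0 0 0 0.009 0.049 0 0.01;0 0 0 0.009 0.049 0 0.01"}}

```text
t: 51.75
eef_pos: [0.5166, -0.1995, 0.2736]
ee_rot: [-3.142, -0.0, -0.099]
force: [0.5, 1.4, -0.7]
width: 0.0215
gripper_force: 25.0
```

Request:
{"fn": "move_arm", "kwargs": {"rows": "0 0 0 0 0 0 0.01;0 0 0 0 0 0 0.01"}}

```text
t: 52.0
eef_pos: [0.5165, -0.1979, 0.2733]
ee_rot: [-3.141, 0.001, -0.099]
force: [0.7, 0.3, -0.7]
width: 0.0216
gripper_force: 25.0
```

```bash
python3 - <<'E'
from h import *
go(.518,-.1985,.2155,-5.5);supports()
E
```

```text
t 52.0 pos [ 0.5165 -0.1979  0.2733] yaw -5.65 turn tool(deg) [-0.   0.  -0.2] shift in NEW tool axes mm [ 1.6  0.5 57.8] reach 0.555
support (array([ 512. , -256.8]), array([ 22., 252.]), 174.5) 467 0.21885284449618492
support (array([ 507.4, -318.8]), array([ 22., 253.]), 174.2) 500 0.21870927794651268
support (array([ 503.4, -378.4]), array([ 22., 252.]), 174.3) 522 0.21873385448484534
```

Request:
{"fn": "move_arm", "kwargs": {"rows": "0 0 0 0.0015 0 0.025 0.01;0 0 0 0 0 0.018 0.01;0 0 0 0 0 0.008 0.01;0 0 0 0 0 0.004 0.01;0 0 0 0 0 0.002 0.01;0 0 0 0 0 0.001 0.01;0 0 0 0 0 0 0.01"}}

```text
t: 52.92
eef_pos: [0.5186, -0.1979, 0.2164]
ee_rot: [-3.142, -0.001, -0.096]
force: [-0.8, 2.4, 3.2]
width: 0.0218
gripper_force: 25.0
```

```bash
python3 - <<'E'
from h import *
supports();go(.518,-.1985,.2155,-5.5)
E
```

```text
support (array([ 507.5, -319. ]), array([ 22., 251.]), 174.3) 500 0.21872088376265747
support (array([ 503.6, -378.4]), array([ 22., 249.]), 174.2) 521 0.21884669048780914
support (array([ 552.4, -208.6]), array([ 37., 187.]), 174.9) 383 0.2186404517847751
support (array([ 546.1, -260. ]), array([ 22., 184.]), 174.5) 362 0.2185946336341012
t 52.975 pos [ 0.5186 -0.1979  0.2164] yaw -5.5 turn tool(deg) [-0.  -0.1  0. ] shift in NEW tool axes mm [-0.5  0.6  0.9] reach 0.555
```

Request:
{"fn": "move_arm", "kwargs": {"rows": "0 0 0 0 0 0 0.022;0 0 0 0 0 0 0.03;0 0 0 0 0 0 0.036;0 0 0 0 0 0 0.036;0 0 0 0 0 -0.02 0.036;0 0 0 0 0 -0.04 0.036;0 0 0 0 0 -0.02 0.02;0 0 0 0 0 0 0.02"}}

```text
t: 53.98
eef_pos: [0.519, -0.1982, 0.2972]
ee_rot: [3.141, -0.003, -0.096]
force: [0.4, 0.4, -1.2]
width: 0.0228
gripper_force: 0.0
```

```bash
python3 - <<'E'
from h import *
supports()
for c in("top","scene"):
    im,d,p=grab(c);q=p[...,:2]-CC;X=q@CU;Y=q@CV;H=p[...,2]
    k=(H>.07)&(H<.1)&(X<-.325)&(X>-.37)&(abs(Y)<.045)
    print(c,k.sum(),np.median(X[k]).round(4),np.percentile(X[k],[5,95]).round(4))
P=CC-.339*CU;print(P);go(*P,.11,-64.6)
E
```

```text
support (array([ 521.2, -197.8]), array([ 22., 255.]), 174.4) 455 0.21869737555973112
support (array([ 512. , -256.7]), array([ 22., 253.]), 174.5) 462 0.21877208778909135
support (array([ 506.4, -318.9]), array([ 22., 252.]), 174.5) 501 0.21869326921326915
support (array([ 503.3, -378.7]), array([ 23., 251.]), 174.3) 522 0.21868618183450383
top 79 -0.342 [-0.3465 -0.3368]
scene 59 -0.3366 [-0.3412 -0.3325]
[0.39816934 0.16209099]
t 54.125 pos [ 0.5177 -0.1978  0.2945] yaw -5.51 turn tool(deg) [ 0.   0.1 59.1] shift in NEW tool axes mm [-376.4  -46.4  184.5] reach 0.43
```

Request:
{"fn": "move_arm", "kwargs": {"rows": "0 0 9.85 0 0 0 0.02;0 0 9.85 0 0 0 0.02;0 0 9.85 0 0 0 0.02;0 0 9.85 0 0 0 0.02;0 0 9.85 0 0 0 0.02;0 0 9.85 0 0 0 0.02;0 0 0 0 0 0 0.02;0 0 0 0 0 0 0.02"}}

```text
t: 55.12
eef_pos: [0.518, -0.1979, 0.2949]
ee_rot: [3.141, 0.001, -1.124]
force: [0.2, 0.5, 0.4]
width: 0.0196
gripper_force: 0.0
```

Request:
{"fn": "move_arm", "kwargs": {"rows": "0 0 0 -0.047 -0.0058 0 0.02;0 0 0 -0.047 -0.0058 0 0.02;0 0 0 -0.047 -0.0058 0 0.02;0 0 0 -0.047 -0.0058 0 0.02;0 0 0 -0.047 -0.0058 0 0.02;0 0 0 -0.047 -0.0058 0 0.02;0 0 0 -0.047 -0.0058 0 0.02;0 0 0 -0.047 -0.0058 0 0.02"}}

```text
t: 56.12
eef_pos: [0.3981, 0.1629, 0.2957]
ee_rot: [-3.141, 0.0, -1.124]
force: [1.4, 0.7, 0.3]
width: 0.0198
gripper_force: 0.0
```

Request:
{"fn": "move_arm", "kwargs": {"rows": "0 0 0 0 0 0.05 0.02;0 0 0 0 0 0.05 0.02;0 0 0 0 0 0.05 0.02;0 0 0 0 0 0.02 0.02;0 0 0 0 0 0 0.02;0 0 0 0 0 0 0.02"}}

```text
t: 56.88
eef_pos: [0.3994, 0.1621, 0.1265]
ee_rot: [-3.14, 0.0, -1.126]
force: [0.9, 0.1, 0.8]
width: 0.0201
gripper_force: 0.0
```

```bash
python3 - <<'E'
from h import *
P=CC-.3395*CU;go(*P,.0795,-64.6)
E
```

```text
t 56.875 pos [0.3994 0.1621 0.1265] yaw -64.51 turn tool(deg) [-0.1  0.   0.1] shift in NEW tool axes mm [-0.6  1.6 47. ] reach 0.429
```

Request:
{"fn": "move_arm", "kwargs": {"rows": "0 0 0 -0.0005 0.0015 0.015 0.02;0 0 0 0 0 0.01 0.02;0 0 0 0 0 0.008 0.02;0 0 0 0 0 0.004 0.02;0 0 0 0 0 0 0.02"}}

```text
t: 57.5
eef_pos: [0.3973, 0.1614, 0.0885]
ee_rot: [3.141, -0.0, -1.127]
force: [0.1, -0.6, 0.4]
width: 0.0203
gripper_force: 0.0
```

Request:
{"fn": "move_arm", "kwargs": {"rows": "0 0 0 0 0 0.006 0.02;0 0 0 0 0 0.004 0.02;0 0 0 0 0 0 0.004;0 0 0 0 0 0 0.004;0 0 0 0 0 0 0.004;0 0 0 0 0 0 0.004;0 0 0 0 0 0 0.004", "squeeze": 20}}

```text
t: 58.38
eef_pos: [0.3972, 0.1613, 0.0785]
ee_rot: [3.141, -0.0, -1.128]
force: [1.2, 0.0, -4.0]
width: 0.0102
gripper_force: 20.0
```

Request:
{"fn": "move_arm", "kwargs": {"rows": "0 0 0 0 -0.015 0 0.004;0 0 0 0 -0.03 0 0.004;0 0 0 0 -0.03 0 0.004;0 0 0 0 -0.03 0 0.004;0 0 0 0 -0.03 0 0.004;0 0 0 0 -0.025 0 0.004;0 0 0 0 -0.014 0 0.004;0 0 0 0 -0.002 0 0.004"}}

```text
t: 59.38
eef_pos: [0.5573, 0.2368, 0.0785]
ee_rot: [-3.141, -0.001, -1.128]
force: [1.9, -4.5, -1.0]
width: 0.0102
gripper_force: 20.0
```

Request:
{"fn": "move_arm", "kwargs": {"rows": "0 0 0 0 -0.001 0 0.004;0 0 0 0 -0.001 0 0.004;0 0 0 0 0 0 0.004"}}

```text
t: 59.75
eef_pos: [0.5572, 0.2368, 0.0785]
ee_rot: [3.14, -0.0, -1.128]
force: [3.1, -5.3, -2.6]
width: 0.0101
gripper_force: 20.0
```

Shut. Release, rise, and check everything.

Request:
{"fn": "move_arm", "kwargs": {"rows": "0 0 0 0 0 0 0.02;0 0 0 0 0 0 0.02;0 0 0 0 0 0 0.02;0 0 0 0 0 -0.02 0.02;0 0 0 0 0 -0.04 0.02;0 0 0 0 0 -0.05 0.02;0 0 0 0 0 -0.05 0.02;0 0 0 0 0 -0.04 0.02"}}

```text
t: 60.75
eef_pos: [0.5581, 0.2381, 0.2811]
ee_rot: [-3.139, 0.001, -1.127]
force: [-0.1, 0.8, -0.9]
width: 0.0202
gripper_force: 0.0
```

Request:
{"fn": "move_arm", "kwargs": {"rows": "0 0 0 0.04 0.04 0 0.03;0 0 0 0.04 0.04 0 0.03;0 0 0 0.03 0 0 0.03;0 0 0 0 0 0 0.03;0 0 0 0 0 0 0.03"}}

```text
t: 61.38
eef_pos: [0.5329, 0.1043, 0.2785]
ee_rot: [-3.141, 0.0, -1.128]
force: [-0.8, -0.2, -1.3]
width: 0.03
gripper_force: 0.0
```

```bash
python3 - <<'E'
from h import *
supports()
for c in("top","scene"):
    im,d,p=grab(c);q=p[...,:2]-CC;X=q@CU;Y=q@CV;H=p[...,2]
    k=(H>.07)&(H<.1)&(X<-.15)&(X>-.21)&(abs(Y)<.045)
    print(c,k.sum(),np.median(X[k]).round(4))
cv2.imwrite("pics/s11.png",im)
k=(abs(p[...,0]-.585)<.06)&(p[...,1]<-.17)&(p[...,1]>-.42)&(p[...,2]>.16)&(p[...,2]<.207);print("head",np.median(p[k][:,2]))
E
```

```text
support (array([ 521.9, -197.9]), array([ 22., 252.]), 174.4) 460 0.21870546716519124
support (array([ 511.8, -256.8]), array([ 22., 253.]), 174.5) 463 0.21884352908700555
support (array([ 506.8, -319. ]), array([ 23., 252.]), 174.4) 497 0.21889421421130884
support (array([ 503.1, -378.6]), array([ 23., 251.]), 174.2) 524 0.21875843240846699
top 34 -0.1694
scene 71 -0.1602
head 0.19979042940865155
```

View pics/s11.png

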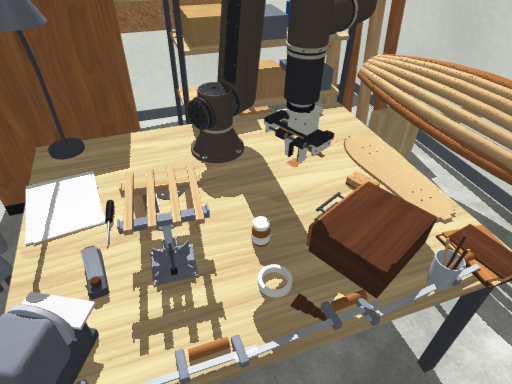

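All four strips lie side by side on the supports at (165,195), the drawer handle is back in place at (330,200), and the prop head is at 0.200 m. Handing in.

```bash
python3 -c "
from station import arm
print(arm.job_done())"
```

```text
the job is handed in; nothing more can be done
None
```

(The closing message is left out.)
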